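# Tap a slotted board rest into the leaning holder

## Robot

A 6-joint arm with a two-finger parallel gripper is mounted at the origin on the work surface. World frame = base frame: x ahead of the robot, y to its left, z up, the work surface at z = 0. Lengths are in m, angles in rad, forces in N, time in s.
With the tool pointing down it reaches from about 0.425 to 0.95 m from the base axis. Payload 3.5 kg.
Tool frame: the origin (TCP) lies midway between the tips of the shut fingers; the grasp point (between the pads) lies 19 mm behind it; x points along the fingers, z is the direction in which the jaws open and shut, and the axes are right-handed (so a half turn about x gives the same grasp; the last joint's range is limited). The gripper opens to 85 mm and grips with 20 to 120 N. Pads are 22 mm wide; open, the fingers measure 114 mm over their backs; the gripper's body (76 mm by 85 mm) begins 54 mm behind the grasp point. The pads swing forward as they close: fully open they stand 13 mm farther back than shut.
Start: joints at [1.097, 0.286, 1.577, -0, 1.279, -0.15], TCP at [0.215, 0.64, 0.231] pointing down, gripper open.
Joint ranges: [-2.77, 2.77], [-0.9, 2.22], [0.21, 2.48], [-1.53, 4.67], [0.24, 2.81], [-2.84, 2.84]. Speed limits (rad/s): [2.79, 2.79, 3.14, 3.14, 3.14, 3.14].

## Interface

Orientations are given as a unit quaternion [x, y, z, w].
In Python, from plant import readout, eyes, ctrl gives the robot as it stands.
- The arm moves only by the tool move_arm, never from a script. Its argument "commands" is a list of rows, each a list of 7 numbers: the turn, a rotation vector about the world's x, y, z in rad, then the shift along the world's x, y, z in mm, then the closure in counts, from 0 (fully open) to 255 (shut). A call has 1 to 12 rows; each row is the pose to reach, as a shift and turn from the pose measured when the call began; what a row does not reach only later rows make up. A row lasts 1/10 s, in which the tool goes at most 50 mm and 8.59 degrees, less where a joint would pass 70% of its speed; a pose out of reach is approached as far as the arm can. A call with a gripper value outside its range is refused whole. The fingers move at their own pace and stop on an object; "newtons" is the grip in N (left out, the last holds). Time passes only in rows, so rows that repeat a pose let the fingers close. It gives the time, the measured TCP pose, the force and the opening at its end, in the units of the state.
- readout.get_state(): the state, without advancing time (a new reading comes with each control period).
- eyes.read_camera(name): name is "side" or "top" or "wrist"; returns a dict with "color" (420x560x3 uint8, red, green, blue), "depth" (420x560 float32, m along the optical axis (not along the pixel's ray), 0 where there is no reading), "K" (3x3 intrinsics, pixels), "dist" ([k1, k2, p1, p2, k3] as OpenCV has them; the pictures are not rectified), "eye" and "attitude" of the camera in the world. Camera axes: x right, y down, z forward; pixel columns grow to the right and rows downward; lengths in m; the calibration is good to about 2 mm. A picture is of the moment at which its call begins.
- ctrl.sign_off(): hands the job in, once; it reports no verdict.
The state is a dict: "time": time; "qpos": joint angles; "dq": joint speeds; "joint_efforts": joint torques, N m; "eef_pos": TCP position; "tcp_rot": TCP orientation; "contact_force": force on the tool from outside, world axes, zero at the start; "wrist_torque": the same for the moment, N m; "opening": opening from 0.0 (shut) to 1.0 (fully open).
Only numpy, scipy, OpenCV 4.12 (cv2) and the standard library are available. Lean on these libraries where they do the work, as an engineer would, in place of code of your own. Each camera call takes 0.05 s, during which the arm holds its last target.

## Task

Swing the orange dust shutter of the leaning holder well aside, then take the green slotted board-rest head out of the rack, put its tapered steel shank into the holder's socket with its slot running level from side to side, and tap it fully home, until its collar is down on the socket's rim and it stays wedged by itself. Leave the shutter open and let go of the head; the two other heads stay in the rack and nothing else on the bench is to be pushed about.

Things in the scene. Friction and masses are not known exactly. Their poses are not given: they have to be found in the camera images.
- head_slot: Green head to mount, ~0.12 kg: 36 mm steel collar at z 0-6 mm, 28 x 28 mm green block from z 6 to 38, two prongs on it to z 52, steel shank below z 0. Origin: on the axis at the collar's underside; z up the axis, away from the shank; x and y square to the block's faces. Starts upright in one of the rack's holes, collar on the rack's top, yaw varies.
- head_top (a point): Centre of the green head's top, 52 mm up its z axis, level with the prongs' flat tops, to be tapped on. The prongs lie along the head's y, each 10 mm thick and 28 mm long, flush with the block's outer faces (x and y = -14 to 14 mm), with an 8 mm slot along y between them. The head can be gripped across 28 mm on its x or y faces, from z 6 to 52 mm.
- shank_tip (a point): Lower end of the green head's tapered shank, 40 mm below its origin. The shank is 20 mm across at the collar and 12 mm near the tip.
- socket: Taper socket on top of the leaning holder: round white post 46 mm across, aluminium rim. Origin: centre of the mouth in the rim's plane, about 122 mm above the bench, mouth 23 mm across. z points out along the axis, which leans 24 degrees (0.42 rad) from vertical towards the socket's -x (roughly to the robot); y is level.
- jaws (a point): Middle of the four sprung brass jaws in the socket, 22 mm below the mouth. The shank drops in freely until its collar is about 12 to 16 mm short of the rim; from there the jaws resist more and more: it takes a push along the axis growing to about 10 to 15 N to bring the collar down on the rim. Friction holds it at whatever depth it is pushed to.
- holder: The leaning holder's foot, dark steel, 150 x 120 x 14 mm, fixed to the bench. Origin under its middle; the post leans towards its -x; the mouth is 48 mm from the origin in that direction.
- shutter (a joint): Angle of the orange dust shutter, rad. 0: covers the mouth. Swings in the rim's plane about a pin parallel to the socket's z, towards the socket's +y, to a stop at 1.75. Starts at 0 to 0.25; light friction (about 1 N at its post); stays where left. Must pass about 1.2 for the head's collar to clear it. Plate: 32 mm disc, 1 to 4.5 mm above the rim.
- shutter_post (a point): On the shutter's upright orange post (10 mm across, parallel to the socket's z, from 4.5 to 35 mm above the rim): on the post's axis, 22 mm above the rim, 46 mm from the pin. At shutter angle q it stands at socket x = 31 - 46 cos q, y = 46 sin q (mm); the pin is at socket x = 31, y = 0.
- rack: Black rack, 66 x 226 x 48 mm, fixed to the bench. Origin at the centre of its underside; z up. Three holes of 22 mm in its top (z = 48 mm) at y = -76, 0 and 76 mm, one head in each.
- head_disc: Another head, not to be used: steel stem with a black disc (30 mm across) on top, 46 mm high above the collar's underside (origin); same collar and shank; stands in the rack.
- head_vee: Another head, not to be used: red round stem (20 mm) with a V on top, about 48 mm high above the collar's underside (origin); same collar and shank; stands in the rack.
- meter: Yellow and grey hand-held multimeter lying face up, 170 x 86 x 46 mm; origin at the centre of its underside, long side along x. Leave it.
- screwdriver: Red-handled screwdriver lying on the bench, 160 mm long. Leave it.
- flux: Small amber jar with white cap, 40 mm across, 45 mm high, origin under its centre. Leave it.
- solvent: White bottle with red cap, 60 mm across, 120 mm high, origin under its centre. Leave it.
There are look-alikes about, which are no part of the job. Several things have the shape of the holder; the one meant has the colours described above. There is more than one size of the head_slot; the job needs the larger.

How it is judged:
On the way, in this order (a step that is already met when the one before it is completed fails the run):
1. the shutter is swung aside (past 1.2 rad) (value of joint shutter above 1.2 rad), for 0.1 s.
2. the green head's shank stands in the socket, its collar within 25 mm of the rim (z of head_slot in the frame of socket below 0.025 m and x of head_slot in the frame of socket between -0.012 and 0.012 m and y of head_slot in the frame of socket between -0.012 and 0.012 m and angle between the z axis of head_slot and the z axis of socket, either way round below 0.3 rad), for 0.05 s.
At the end, for the whole second after the job is handed in: The green head is wedged in the socket: its collar's underside within 2.5 mm of the rim, centred within 3 mm, its axis within 0.08 rad of the socket's, its slot level within 0.4 rad (parallel to the socket's y, either way round), at rest; the shutter stays open past 1.1 rad (z of head_slot in the frame of socket between -0.004 and 0.0025 m and x of head_slot in the frame of socket between -0.003 and 0.003 m and y of head_slot in the frame of socket between -0.003 and 0.003 m and angle between the z axis of head_slot and the z axis of socket, either way round below 0.08 rad and angle between the y axis of head_slot and the y axis of socket, either way round below 0.4 rad and value of joint shutter above 1.1 rad and linear speed of head_slot below 0.02 m/s); the robot touches nothing.
It fails at once if one of the two other heads is moved more than 30 mm (distance of any of head_disc, head_vee from where it was at the start of the episode above 0.03 m).
It fails at once if the meter, screwdriver, flux jar or solvent bottle is moved more than 40 mm (distance of any of meter, screwdriver, flux, solvent from where it was at the start of the episode above 0.04 m).
It also fails if it takes over 58 s, if anything falls off the work surface, if the arm or the gripper's body presses on something with over 40 N, if the wrist force passes 120 N, or if a joint passes its speed limit or range.

## Working session

There is one attempt and no reset: what is moved stays moved. The work goes in short steps, Python scripts to look and compute and a tool call to move; the robot and the scene stay as the last step left them, time stands still between calls to the robot, and variables do not carry over. Pictures are saved under pics/ and viewed, and the job is handed in when it is done.

Besides the shell and the picture viewer there is one more tool, called after "Request:" as name(argument=value, ...) on one line, values as JSON. move_arm: Moves the arm, as the interface text tells. Its arguments: {"type":"object","properties":{"commands":{"type":"array"},"newtons":{"type":"number"}},"required":["commands"]}

```bash
ls; mkdir -p pics; cat > h.py <<'E'
import numpy as np, cv2, pickle
from scipy.spatial.transform import Rotation as R
def grab(n):
    from plant import eyes
    c=eyes.read_camera(n); pickle.dump(c,open(f'{n}.pkl','wb')); return c
def load(n): return pickle.load(open(f'{n}.pkl','rb'))
def rot(c):
    a=np.array(c['attitude'],float)
    return a if a.shape==(3,3) else R.from_quat(a).as_matrix()
def ray(c,uv):
    p=cv2.undistortPoints(np.array(uv,float).reshape(-1,1,2),np.array(c['K']),np.array(c['dist'])).reshape(-1,2)
    d=np.c_[p,np.ones(len(p))]; return np.array(c['eye']),d@rot(c).T
def onz(c,uv,z):
    e,d=ray(c,uv); return e+d*((z-e[2])/d[:,2])[:,None]
def pts(c,uv):
    uv=np.array(uv).reshape(-1,2); e,d=ray(c,uv); z=c['depth'][uv[:,1].astype(int),uv[:,0].astype(int)]
    return e+d*z[:,None]
def proj(c,P):
    Rm=rot(c); P=np.array(P,float).reshape(-1,3)
    rv=cv2.Rodrigues(Rm.T)[0]; t=-Rm.T@np.array(c['eye'])
    return cv2.projectPoints(P,rv,t,np.array(c['K']),np.array(c['dist']))[0].reshape(-1,2)
def save(img,n): cv2.imwrite(f'pics/{n}.png',cv2.cvtColor(img,cv2.COLOR_RGB2BGR))
def crop(c,u0,u1,v0,v1,s,n): save(cv2.resize(c['color'][v0:v1,u0:u1],None,fx=s,fy=s,interpolation=cv2.INTER_CUBIC),n)
E
python3 - <<'E'
from h import *
from plant import readout
s=readout.get_state(); print(s)
for n in ['side','top','wrist']:
    c=grab(n); save(c['color'],n+'0'); print(n,c['eye'],c['attitude'],np.array(c['K']).tolist(),c['dist'])
E
```

```text
pics
{'time': 0.0, 'qpos': array([ 1.09694562e+00,  2.87200218e-01,  1.57816885e+00, -3.33026129e-05,
        1.27858232e+00, -1.49970859e-01]), 'dq': array([ 0.00115257, -0.00132882,  0.00131204, -0.00023156,  0.00188001,
       -0.00039024]), 'joint_efforts': array([-8.96932506e-04, -4.06001544e+01, -2.92613429e+01, -1.95699881e-04,
        5.96800237e-03, -5.04595022e-06]), 'eef_pos': array([0.21447744, 0.6393329 , 0.22992854]), 'tcp_rot': array([-0.41323443,  0.57480937,  0.41245383,  0.57333527]), 'contact_force': array([-0.91243978,  0.41425003, -0.11198657]), 'wrist_torque': array([-0.02042647, -0.02631937,  0.03093088]), 'opening': 0.9985853674317574}
side [-0.01650306 -0.55665373  0.76463108] [ 0.8260544  -0.35560351  0.16739501 -0.40392969] [[475.042728039663, 0.0, 280.3998166587653], [0.0, 475.042728039663, 202.64914221697356], [0.0, 0.0, 1.0]] [-0.0218167  0.         0.         0.         0.       ]
top [0.44582133 0.04805666 1.24453815] [ 0.70934708 -0.70174567  0.04202474 -0.05112391] [[478.12142054030124, 0.0, 277.9717032743377], [0.0, 478.12142054030124, 215.4052527298382], [0.0, 0.0, 1.0]] [0.00978724 0.         0.         0.         0.        ]
wrist [0.1415475  0.66415361 0.37306852] [0.80208085 0.57712456 0.08902422 0.12517284] [[372.9647612284699, 0.0, 282.5547303577172], [0.0, 372.9647612284699, 208.26935792599056], [0.0, 0.0, 1.0]] [-0.06430381  0.          0.          0.          0.        ]
```

View pics/side0.png

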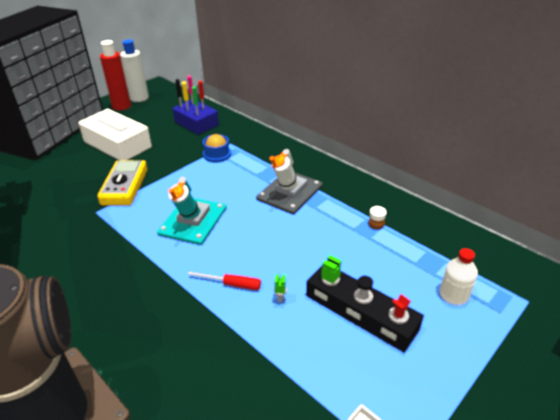

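View pics/top0.png

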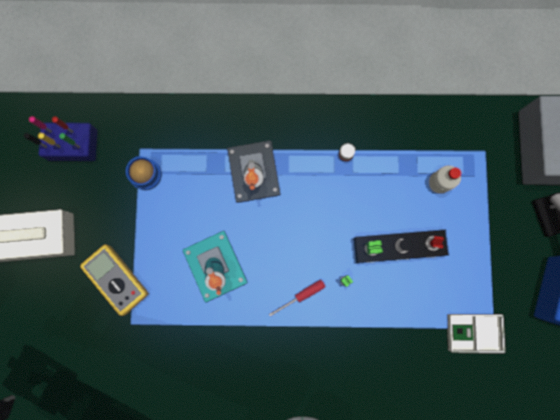

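View pics/wrist0.png

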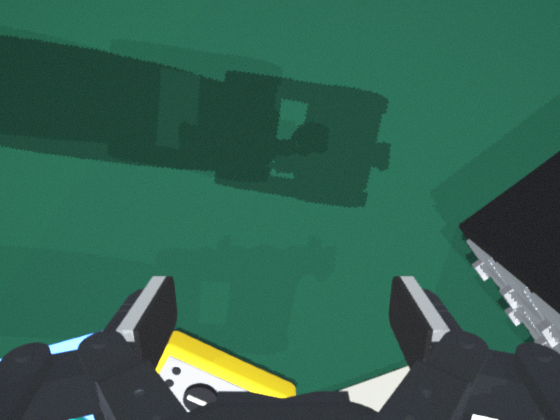

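Side view: the holder candidates are a dark-foot one with a white post at (287,180) and a teal-foot one with a teal post at (190,210). The dark/white one fits. Green head candidates are in the rack at (331,272) and a small one on the mat at (281,288). The rack one fits because it is larger and sits in a hole. I'll enlarge to confirm.

```bash
python3 - <<'E'
from h import *
s=load('side');t=load('top')
a=cv2.resize(s['color'][140:220,240:340],(500,400),interpolation=cv2.INTER_CUBIC)
b=cv2.resize(s['color'][240:350,260:430],(464,300),interpolation=cv2.INTER_CUBIC)
c=cv2.resize(t['color'][135:210,220:290],(280,300),interpolation=cv2.INTER_CUBIC)
d=cv2.resize(t['color'][220:300,330:460],(487,300),interpolation=cv2.INTER_CUBIC)
x=np.zeros((600,770,3),np.uint8)
x[:300,:280]=c; x[:300,280:767]=d; x[300:,:464]=b; x[300:,465:765]=cv2.resize(a,(300,300))
save(x,'crop0')
for n,c in(('side',s),('top',t)):
    hsv=cv2.cvtColor(c['color'],cv2.COLOR_RGB2HSV)
    for nm,lo,hi in(('green',(50,150,90),(70,255,255)),('orange',(5,150,120),(18,255,255))):
        k,l,st,ce=cv2.connectedComponentsWithStats(cv2.inRange(hsv,lo,hi))
        for i in range(1,k):
            if st[i,4]>8: print(n,nm,st[i],ce[i].round(1), pts(c,[ce[i].round()])[0].round(3))
# 
for uv in[(253,178),(232,149),(270,142),(280,192),(236,201)]: print(uv,pts(t,[uv]).round(3))
E
```

```text
side green [193  87   5  17  50] [194.8  95.1] [0.774 0.572 0.127]
side green [322 256  19  27 367] [330.9 269. ] [ 0.511 -0.178  0.095]
side green [275 275  10  18 141] [279.8 283.5] [ 0.438 -0.11   0.061]
side orange [269 152  18  16 105] [276.  159.7] [0.682 0.136 0.126]
side orange [170 183  14  17  78] [176.3 192. ] [0.434 0.208 0.127]
side orange [371 222  13   4  32] [377.1 223.5] [ 0.763 -0.121  0.018]
top orange [247 170  10  14  98] [251.4 177.3] [0.685 0.129 0.129]
top orange [210 275  11  12  95] [214.6 280.9] [0.439 0.208 0.127]
(253, 178) [[0.683 0.124 0.126]]
(232, 149) [[0.783 0.188 0.02 ]]
(270, 142) [[0.807 0.088 0.009]]
(280, 192) [[0.673 0.06  0.   ]]
(236, 201) [[0.646 0.175 0.013]]
```

View pics/crop0.png

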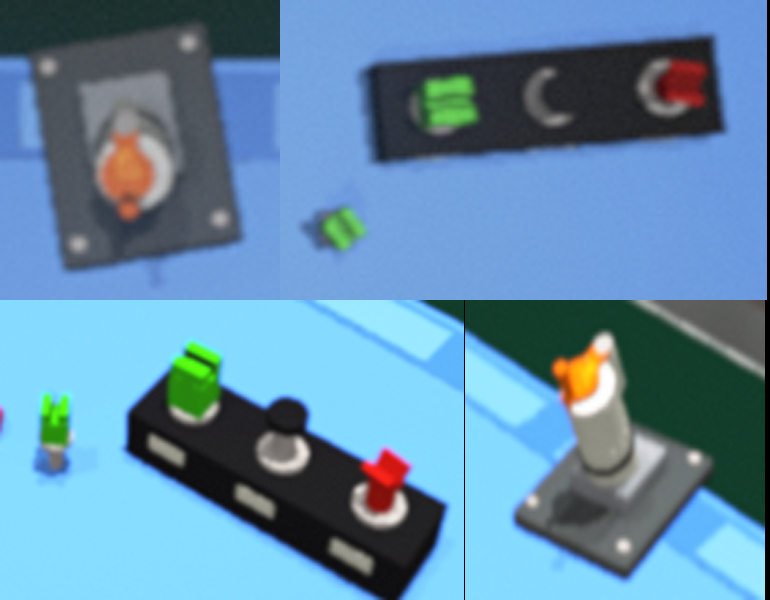

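Confirmed: the target holder is the dark foot with white post, and the target head is the large green one in the rack's left hole. The slot there runs along the rack's row.

```bash
python3 - <<'E'
from h import *
from plant import readout
s=readout.get_state(); t=load('top'); w=load('wrist'); sd=load('side')
Rt=R.from_quat(s['tcp_rot']).as_matrix(); print('tool axes cols\n',Rt.round(3))
print('cam in tool', (Rt.T@(np.array(w['eye'])-s['eef_pos'])).round(4)); print((Rt.T@rot(w)).round(3))
c=onz(t,[(227,151.2),(271.2,141.2),(280.5,194.5),(236.2,202.5)],0.014); print(c.round(4)); print(c.mean(0))
e=c[0]-c[3]; f=c[1]-c[2]; print('yaw',np.arctan2(e[1],e[0]),np.arctan2(f[1],f[0]), np.linalg.norm(e),np.linalg.norm(f),np.linalg.norm(c[0]-c[1]))
g=c[0]-c[1];print(np.arctan2(-g[0],g[1]))
k=onz(t,[(330+372/3.746-28,220+64/3.75)],0.048);
# rack corners in top crop d
q=np.array([(365,67),(713,37),(725,130),(377,160)],float)-[280,0]
q=q/[487/130,300/80]+[330,220]; r=onz(t,q,0.048); print('rack',r.round(4),r.mean(0).round(4)); g=r[0]-r[1]; print('rack y dir',g, np.arctan2(-g[0],g[1]),np.linalg.norm(g))
hsv=cv2.cvtColor(t['color'],cv2.COLOR_RGB2HSV); 
m=cv2.inRange(hsv,(45,120,70),(75,255,255)); k,l,st,ce=cv2.connectedComponentsWithStats(m)
for i in range(1,k):
  if st[i,4]>8: print(st[i],ce[i],onz(t,[ce[i]],0.1).round(4))
E
```

```text
tool axes cols
 [[-0.001 -0.948  0.318]
 [-0.002  0.318  0.948]
 [-1.     0.    -0.002]]
cam in tool [-1.428e-01  7.710e-02 -1.000e-04]
[[-0.    -0.304  0.953]
 [ 0.    -0.953 -0.304]
 [ 1.     0.     0.   ]]
[[0.7789 0.2017 0.014 ]
 [0.8071 0.0851 0.014 ]
 [0.664  0.0589 0.014 ]
 [0.6418 0.1742 0.014 ]]
[0.72297753 0.13000174 0.014     ]
yaw 0.19800774354928252 0.18116312188703942 0.13990320018741326 0.14548769627035066 0.11998553365903195
0.23725347005780742
rack [[ 0.5495 -0.1233  0.048 ]
 [ 0.5721 -0.3552  0.048 ]
 [ 0.5103 -0.361   0.048 ]
 [ 0.4878 -0.1307  0.048 ]] [ 0.5299 -0.2425  0.048 ]
rack y dir [-0.02255668  0.23188904  0.        ] 0.09696852678043502 0.23298353985868686
[ 60 134   6   5  21] [ 62.38095238 135.95238095] [[0.7908 0.6002 0.1   ]]
[367 240  16  13 159] [374.67295597 246.6163522 ] [[ 0.5247 -0.168   0.1   ]]
[342 276   9  10  53] [345.94339623 280.45283019] [[ 0.4438 -0.099   0.1   ]]
[454 326  18  13 137] [460.62773723 332.35766423] [[ 0.3276 -0.364   0.1   ]]
```

```bash
cat >> h.py <<'E'
def sock(yaw,tilt=0.42):
    sy=np.array([-np.sin(yaw),np.cos(yaw),0]); h=np.array([np.cos(yaw),np.sin(yaw),0])
    sz=-np.sin(tilt)*h+np.cos(tilt)*np.array([0,0,1]); sx=np.cross(sy,sz); return np.c_[sx,sy,sz]
def toolR(ax,jaw):
    ax=ax/np.linalg.norm(ax); jaw=jaw-ax*(jaw@ax); jaw/=np.linalg.norm(jaw); return np.c_[ax,np.cross(jaw,ax),jaw]
def delta(Rt,p,s=None):
    if s is None:
        from plant import readout; s=readout.get_state()
    R0=R.from_quat(s['tcp_rot']).as_matrix()
    rv=R.from_matrix(Rt@R0.T).as_rotvec(); return rv.round(3),((np.array(p)-s['eef_pos'])*1000).round(1),np.degrees(np.linalg.norm(rv)).round(1)
def st():
    from plant import readout; s=readout.get_state()
    print('t',round(s['time'],2),'q',s['qpos'].round(3),'p',s['eef_pos'].round(4),'F',s['contact_force'].round(1),'op',round(s['opening'],3)); return s
E
python3 - <<'E'
from h import *
S=sock(0.2); m=np.array([.676,.1205,.122])
print(delta(toolR(-S[:,2],S[:,1]),m+0.1*S[:,2]))
E
```

```text
(array([-0.024, -0.424,  0.516]), array([ 421.5, -527.1,  -16.9]), np.float64(38.3))
```

Request:
move_arm(commands=[[-0.003, -0.06, 0.07, 42, -53, 20, 0], [-0.006, -0.12, 0.14, 80, -90, 40, 0], [-0.01, -0.18, 0.21, 120, -130, 60, 0], [-0.013, -0.24, 0.29, 150, -170, 60, 0], [-0.016, -0.3, 0.36, 180, -210, 60, 0], [-0.02, -0.36, 0.43, 210, -250, 60, 0], [-0.024, -0.424, 0.516, 240, -285, 60, 0], [-0.024, -0.424, 0.516, 270, -325, 60, 0], [-0.024, -0.424, 0.516, 300, -365, 50, 0], [-0.024, -0.424, 0.516, 330, -405, 35, 0], [-0.024, -0.424, 0.516, 360, -445, 20, 0], [-0.024, -0.424, 0.516, 390, -485, 0, 0]])

```text
time: 1.35
eef_pos: [0.5831, 0.1825, 0.2436]
tcp_rot: [0.629, -0.323, -0.442, -0.552]
contact_force: [0.9, 0.6, 0.2]
opening: 1.001
```

```bash
python3 - <<'E'
from h import *
s=st()
S=sock(0.2); m=np.array([.676,.1205,.122])
print(delta(toolR(-S[:,2],S[:,1]),m+0.1*S[:,2]))
E
```

```text
t 1.35 q [ 0.125 -0.075  1.987  0.043  0.81  -1.668] p [0.5831 0.1825 0.2436] F [0.9 0.6 0.2] op 1.001
(array([-0.001,  0.001,  0.001]), array([ 52.9, -70.1, -30.3]), np.float64(0.1))
```

Request:
move_arm(commands=[[0, 0, 0, 25, -33, -14, 0], [0, 0, 0, 53, -70, -30, 0], [0, 0, 0, 53, -70, -30, 0], [0, 0, 0, 53, -70, -30, 0]])

```text
time: 1.75
eef_pos: [0.6359, 0.1114, 0.2122]
tcp_rot: [0.628, -0.325, -0.442, -0.553]
contact_force: [-0.5, 1.1, -0.3]
opening: 1.001
```

```bash
python3 - <<'E'
from h import *
s=st(); w=grab('wrist'); save(w['color'],'wrist1')
S=sock(0.2); m=np.array([.676,.1205,.122]); print(proj(w,[m, m-.019*S[:,0]]))
E
```

```text
t 1.75 q [-0.018  0.036  1.937  0.128  0.763 -1.86 ] p [0.6359 0.1114 0.2122] F [-0.5  1.1 -0.3] op 1.001
[[284.3695254  209.31004714]
 [284.31243451 182.1389675 ]]
```

View pics/wrist1.png

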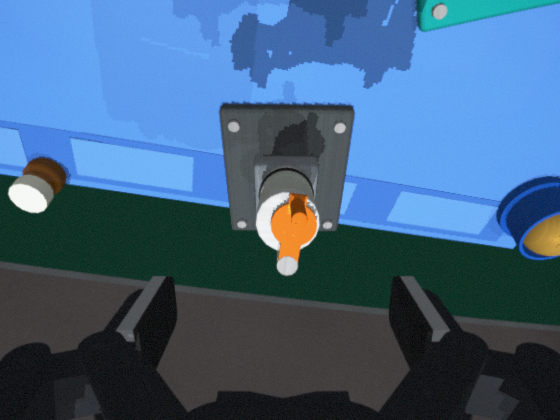

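The wrist view shows the dark foot with corners (221,104) and (354,106), the white rim around (287,221), the orange disc at (294,222), the shutter post near (298,205) and the grey pin at (287,266). I'll measure them precisely.

```bash
python3 - <<'E'
from h import *
w=load('wrist'); crop(w,210,365,95,280,3.2,'c1')
# screws: bright blobs on the foot
uv=[(234,127),(340,128),(329,225),(242,225)]
g=cv2.cvtColor(w['color'],cv2.COLOR_RGB2GRAY)
out=[]
for u,v in uv:
    p=g[v-8:v+9,u-8:u+9]; m=(p>150).astype(np.uint8); k,l,s_,ce=cv2.connectedComponentsWithStats(m); i=1+np.argmax(s_[1:,4]); out.append((u-8+ce[i][0],v-8+ce[i][1])); print(out[-1],s_[i])
P=onz(w,out,0.016); print(P.round(4),P.mean(0).round(4))
a=P[3]-P[0]; b=P[2]-P[1]; c=P[1]-P[0]; d=P[2]-P[3]
print([np.linalg.norm(x).round(4) for x in(a,b,c,d)]); print('yaws',np.arctan2(a[1],a[0]),np.arctan2(b[1],b[0]),np.arctan2(-c[0],c[1]),np.arctan2(-d[0],d[1]))
hsv=cv2.cvtColor(w['color'],cv2.COLOR_RGB2HSV); m=cv2.inRange(hsv,(3,150,100),(20,255,255)); m[:,:230]=0;m[:,350:]=0
ys,xs=np.nonzero(m); print(xs.min(),xs.max(),ys.min(),ys.max())
for v in range(190,272,4):
    print(v,[ (int(x), w['color'][v,x].tolist()) for x in []], ''.join('o' if m[v,x] else ('w' if g[v,x]>180 and w['color'][v,x,2]>150 and hsv[v,x,1]<60 else ('.' if hsv[v,x,1]>90 else 'g')) for x in range(250,325)))
E
```

```text
(np.float64(233.23170731707316), np.float64(126.53658536585365)) [ 2  3 11 10 82]
(np.float64(339.5952380952381), np.float64(127.71428571428571)) [ 3  3 11 10 84]
(np.float64(327.1063829787234), np.float64(225.02127659574467)) [ 2  5  9  7 47]
(np.float64(241.41860465116278), np.float64(224.32558139534885)) [ 4  5  8  6 43]
[[0.6809 0.0757 0.016 ]
 [0.6636 0.1689 0.016 ]
 [0.7827 0.191  0.016 ]
 [0.8    0.098  0.016 ]] [0.7318 0.1334 0.016 ]
[np.float64(0.1211), np.float64(0.1211), np.float64(0.0948), np.float64(0.0946)]
yaws 0.18486552379996452 0.1835566544760562 0.1838084293136278 0.18372864684994802
271 316 194 261
190 [] ggggggggggggggggggggggggggggggggggggggggggggggggggggggggggggggggggggggggggg
194 [] gggggggggggggggggggggggggggwwwwwwwwwwwwgoooooooooo..ggggggggggggggggggggggg
198 [] gggggggggggggggggggwwwwwwwwwwwwwwwwwwwgoooooooooooooooooo.ggggggggggggggggg
202 [] ggggggggggggggwwwwwwwwwwwwwwwwwwwwgggg.oooooooooooooooooogggwwggggggggggggg
206 [] gggggggggggwwwwwwwwwwwwwwwwggg.oooooooooooooooooooooooooo.ggggggwgggggggggg
210 [] gggggggggwwwwwwwwwwwwwwgggooooooooooooo.oooooooooooo
[... 568 characters left out ...]
oooooooooooooooooooooo.wwg..........
242 [] .............ggwwwwwwwwwwwwwwgoooooooooooooooooooooooooo.gwwgg.............
246 [] ..................ggwwwwwwwwww.ooooooooooooooooooo.wwwwggg.................
250 [] .........................gggg.oooooooooooooooooooo.........................
254 [] ...........................ggooooooooooooooooooooo.........................
258 [] ..........................ggoo.gwwwwwwwwwwwg.oooog.........................
262 [] ..........................ggwwwwwwwwwwwwwwwwwww.g..........................
266 [] ..........................gwwwwwwwwwwwwwwwwwwwwgg..........................
270 [] ...........................ggwwwwwwwwwwwwwwwwwgg...........................
```

View pics/c1.png

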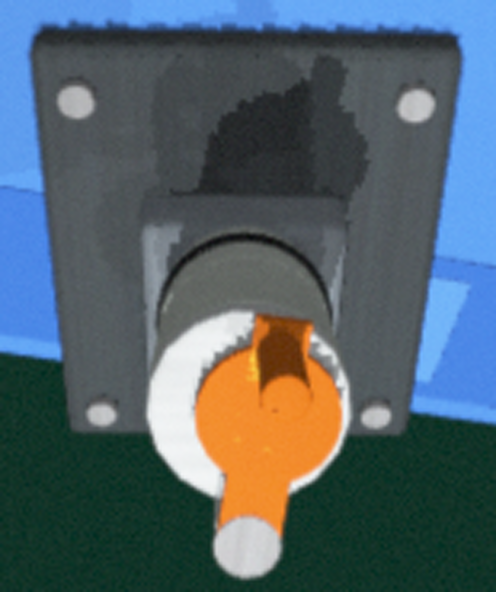

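```bash
python3 - <<'E'
from h import *
w=load('wrist'); t=load('top'); sd=load('side')
yaw=0.184; S=sock(yaw); m=np.array([.7318,.1334,0])-.048*np.array([np.cos(yaw),np.sin(yaw),0])+[0,0,.122]
print('m',m.round(4)); 
def plane(c,uv,o,n):
    e,d=ray(c,uv); return e+d*(((o-e)@n)/(d@n))[:,None]
E=[(269,198),(264,202),(261,206),(259,210),(257,214),(256.7,218),(256,222),(256,226),(257.5,230),(258.7,234),(262,238),(265,242),(270,246),(318,214),(319,218),(319.5,222),(319.3,226),(317.5,230),(316,234),(312.5,238),(309,242),(304,246)]
P=(plane(w,E,m,S[:,2])-m)@S
from scipy.optimize import least_squares
f=least_squares(lambda x:np.hypot(P[:,0]-x[0],P[:,1]-x[1])-x[2],[0,0,.023]); print('rim circle (sock frame mm)',f.x*1000, np.abs(f.fun).max()*1000)
# disc circle plane 4.5mm
hsv=cv2.cvtColor(w['color'],cv2.COLOR_RGB2HSV); mk=cv2.inRange(hsv,(3,150,100),(20,255,255)); mk[:,:230]=0;mk[:,350:]=0
E=[]
for v in range(212,246,2):
    x=np.nonzero(mk[v])[0]; E+=[(x.min()-.5,v),(x.max()+.5,v)]
m2=m+.0045*S[:,2]; P=(plane(w,E,m2,S[:,2])-m)@S
f=least_squares(lambda x:np.hypot(P[:,0]-x[0],P[:,1]-x[1])-x[2],[0,0,.016]); print('disc',f.x*1000, np.abs(f.fun).max()*1000)
# pin top
for h in(.01,.02,.03): print('pin',h,((plane(w,[(287,266)],m+h*S[:,2],S[:,2])-m)@S*1000).round(1))
# depth
for uv in[(287,266),(265,222),(298,203),(291,228),(268,240)]: print(uv,((pts(w,[uv])-m)@S*1000).round(1))
# post top in wrist: u of post top edges
for q in(0,.1,.2,.25):
    print(q,[proj(w,m+S@np.array([.031-.046*np.cos(q),.046*np.sin(q),z])).round(1).tolist() for z in(.0045,.035)])
for n,c in(('top',t),('side',sd)): print(n,proj(c,m), proj(c,m+.035*S[:,2]-S[:,0]*.015))
crop(sd,255,305,140,205,8,'c2')
E
```

```text
m [0.6846 0.1246 0.122 ]
rim circle (sock frame mm) [ 2.07881530e+00 -1.89259408e-02  2.19621177e+01] 0.5221527602268135
disc [ 2.40262144  3.89021245 15.63680373] 1.2788654795685936
pin 0.01 [[31.1 -0.2 10. ]]
pin 0.02 [[26.2 -0.5 20. ]]
pin 0.03 [[21.2 -0.7 30. ]]
(287, 266) [[34.1 -0.1  4.2]]
(265, 222) [[  2.5 -15.9  -0.7]]
(298, 203) [[-16.4   6.1  15. ]]
(291, 228) [[4.9 2.3 4.4]]
(268, 240) [[ 16.1 -13.8  -0.8]]
0 [[[288.2, 200.4]], [[289.3, 214.9]]]
0.1 [[[295.0, 200.8]], [[297.0, 215.3]]]
0.2 [[[301.7, 201.8]], [[304.6, 216.4]]]
0.25 [[[305.0, 202.6]], [[308.3, 217.3]]]
top [[252.84730802 177.89342054]] [[254.1101475  187.15457438]]
side [[280.00125839 162.56079583]] [[273.44940544 158.94151257]]
```

View pics/c2.png

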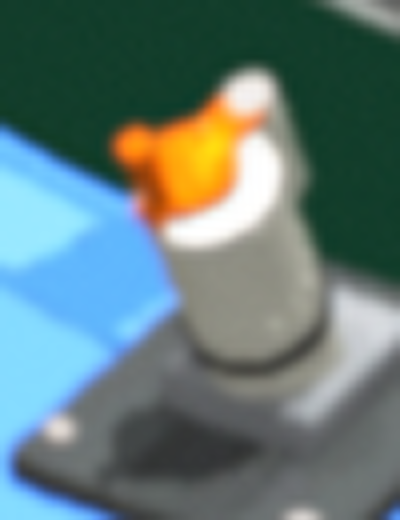

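Wrist geometry gives holder yaw 0.184, mouth ≈ (0.686, 0.125, 0.123) and shutter angle ≈ 0.13. The pin is only about 5 mm high. I'll cage the shutter post between part-closed fingers and sweep it along its arc.

```bash
cat >> h.py <<'E'
YAW=0.184; S=sock(YAW); M=np.array([.6864,.1249,.1228])
def P(q,h,r=46.): return M+S@(np.array([31-r*np.cos(q),r*np.sin(q),h])/1000)
def J(q): return S@np.array([np.sin(q),np.cos(q),0])
E
python3 - <<'E'
from h import *
s=st()
for h in(60,36,8): print(h,delta(toolR(-S[:,2],J(.13)),P(.13,h),s))
E
```

```text
t 1.8 q [-0.016  0.035  1.937  0.128  0.763 -1.86 ] p [0.6358 0.1125 0.2131] F [ 0.1  0.2 -0.1] op 0.997
60 (array([ 0.051,  0.01 , -0.133]), array([ 12.4,  11.3, -41.5]), np.float64(8.2))
36 (array([ 0.051,  0.01 , -0.133]), array([ 22. ,  13.1, -63.4]), np.float64(8.2))
8 (array([ 0.051,  0.01 , -0.133]), array([ 33.2,  15.2, -89. ]), np.float64(8.2))
```

Request:
move_arm(commands=[[0.03, 0.005, -0.07, 6, 6, -20, 185], [0.051, 0.01, -0.133, 12, 11, -41, 185], [0.051, 0.01, -0.133, 12, 11, -41, 185], [0.051, 0.01, -0.133, 12, 11, -41, 185], [0.051, 0.01, -0.133, 12, 11, -41, 185], [0.051, 0.01, -0.133, 12, 11, -41, 185]], newtons=20)

```text
time: 2.4
eef_pos: [0.6484, 0.1238, 0.1742]
tcp_rot: [-0.59, 0.355, 0.415, 0.595]
contact_force: [0.3, 0.3, 0.0]
opening: 0.278
```

```bash
python3 - <<'E'
from h import *
s=st(); w=grab('wrist'); save(w['color'],'wrist2')
print(delta(toolR(-S[:,2],J(.13)),P(.13,8),s))
E
```

```text
t 2.4 q [ 0.008  0.109  1.935  0.114  0.683 -1.692] p [0.6484 0.1238 0.1742] F [0.3 0.3 0. ] op 0.278
(array([ 0.   ,  0.003, -0.001]), array([ 20.6,   3.9, -50. ]), np.float64(0.2))
```

View pics/wrist2.png

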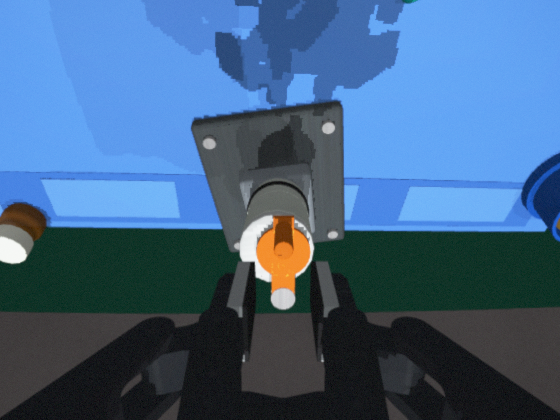

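The shutter post at (284,235) sits midway between the fingers (inner edges at u≈250 and 316). Descending over it.

Request:
move_arm(commands=[[0, 0, 0, 7, 1.3, -17, 185], [0, 0, 0, 14, 2.6, -33, 185], [0, 0, 0, 20.5, 4, -49, 185], [0, 0, 0, 20.5, 4, -49, 195], [0, 0, 0, 20.5, 4, -49, 195]])

```text
time: 2.95
eef_pos: [0.6688, 0.1276, 0.1253]
tcp_rot: [-0.59, 0.355, 0.415, 0.595]
contact_force: [0.8, 0.5, 0.4]
opening: 0.235
```

```bash
python3 - <<'E'
from h import *
s=st(); w=grab('wrist'); save(w['color'],'wrist3')
for q in np.linspace(.13,1.68,13): print(round(q,2),delta(toolR(-S[:,2],J(q)),P(q,8),s))
E
```

```text
t 2.95 q [ 0.014  0.216  1.913  0.123  0.599 -1.699] p [0.6688 0.1276 0.1253] F [0.8 0.5 0.4] op 0.235
0.13 (array([ 0.   ,  0.003, -0.001]), array([ 0.1,  0.2, -1.1]), np.float64(0.2))
0.26 (array([ 0.052,  0.013, -0.119]), array([ 0.1,  6.1, -0.7]), np.float64(7.5))
0.39 (array([ 0.104,  0.022, -0.237]), array([ 0.8, 11.9,  0.1]), np.float64(14.9))
0.52 (array([ 0.156,  0.032, -0.355]), array([ 2.1, 17.6,  1.2]), np.float64(22.3))
0.65 (array([ 0.208,  0.042, -0.472]), array([ 4.2, 23. ,  2.5]), np.float64(29.7))
0.78 (array([ 0.26 ,  0.051, -0.59 ]), array([ 6.8, 28.1,  4.1]), np.float64(37.1))
0.9 (array([ 0.312,  0.061, -0.708]), array([10.1, 32.7,  5.9]), np.float64(44.5))
1.03 (array([ 0.364,  0.07 , -0.826]), array([13.8, 36.9,  7.9]), np.float64(51.9))
1.16 (array([ 0.416,  0.08 , -0.944]), array([18.1, 40.4, 10. ]), np.float64(59.3))
1.29 (array([ 0.468,  0.09 , -1.062]), array([22.7, 43.3, 12.3]), np.float64(66.7))
1.42 (array([ 0.52 ,  0.099, -1.18 ]), array([27.7, 45.5, 14.7]), np.float64(74.1))
1.55 (array([ 0.572,  0.109, -1.298]), array([32.9, 47. , 17.1]), np.float64(81.5))
1.68 (array([ 0.624,  0.118, -1.415]), array([38.3, 47.7, 19.5]), np.float64(88.9))
```

View pics/wrist3.png

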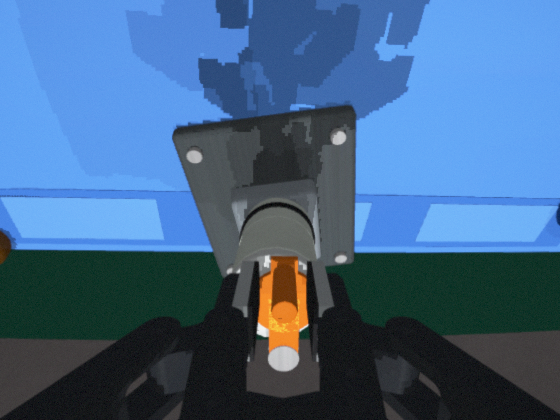

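The post at (286,290) is between the fingers. Sweeping along the arc.

Request:
move_arm(commands=[[0.052, 0.013, -0.119, 0, 6, -0.5, 195], [0.104, 0.022, -0.237, 1, 12, 0, 195], [0.156, 0.032, -0.355, 2, 17.5, 1.2, 195], [0.208, 0.042, -0.472, 4, 23, 2.5, 195], [0.26, 0.051, -0.59, 7, 28, 4, 195], [0.312, 0.061, -0.708, 10, 33, 6, 195], [0.364, 0.07, -0.826, 14, 37, 8, 195], [0.416, 0.08, -0.944, 18, 40.5, 10, 195], [0.468, 0.09, -1.062, 23, 43, 12.5, 195], [0.52, 0.099, -1.18, 28, 45.5, 15, 195], [0.572, 0.109, -1.298, 33, 47, 17, 195], [0.6, 0.114, -1.36, 36, 47.5, 18.5, 195]])

```text
time: 4.2
eef_pos: [0.7055, 0.1751, 0.1462]
tcp_rot: [-0.028, 0.543, 0.063, 0.837]
contact_force: [-1.0, -0.7, -1.4]
opening: 0.236
```

```bash
python3 - <<'E'
from h import *
s=st(); w=grab('wrist'); save(w['color'],'wrist4')
print(delta(toolR(-S[:,2],J(1.65)),P(1.65,8),s)); print(80*S[:,2])
E
```

```text
t 4.2 q [ 0.091  0.284  1.786  0.061  0.653 -0.081] p [0.7055 0.1751 0.1462] F [-1.  -0.7 -1.4] op 0.236
(array([ 0.012,  0.004, -0.024]), array([ 0.4,  0.1, -2. ]), np.float64(1.6))
[-32.07018693  -5.96842255  73.04711522]
```

View pics/wrist4.png

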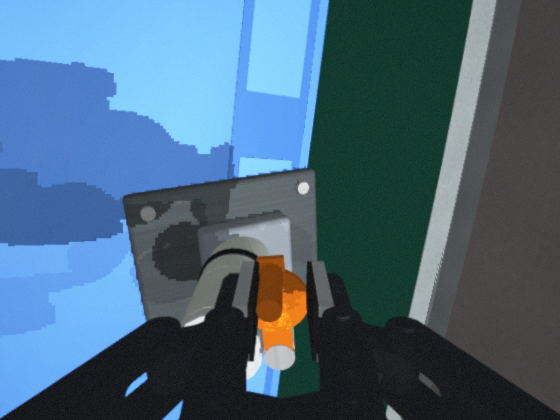

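The shutter is swung to about 1.5 rad, with its post at (270,290) against the trailing finger. Withdrawing along the axis and looking.

Request:
move_arm(commands=[[0, 0, 0, -8, -1, 18, 195], [0, 0, 0, -16, -3, 37, 195], [0, 0, 0, -32, -6, 73, 195], [0, 0, 0, -50, -45, 110, 60], [0, 0, 0, -70, -85, 130, 60], [0, 0, 0, -70, -85, 130, 60], [0, 0, 0, -70, -85, 130, 60]])

```text
time: 4.95
eef_pos: [0.6362, 0.0891, 0.2793]
tcp_rot: [-0.028, 0.541, 0.062, 0.838]
contact_force: [-0.1, 0.0, -0.6]
opening: 0.764
```

```bash
python3 - <<'E'
from h import *
s=st(); w=grab('wrist'); save(w['color'],'wrist5'); print(proj(w,[M,M+.022*S[:,0],M+.022*S[:,1]]).round(1))
E
```

```text
t 4.95 q [-0.056 -0.034  1.883  0.125  0.881 -0.245] p [0.6362 0.0891 0.2793] F [-0.1  0.  -0.6] op 0.764
[[263.3 155. ]
 [289.7 153.6]
 [261.4 128.2]]
```

View pics/wrist5.png

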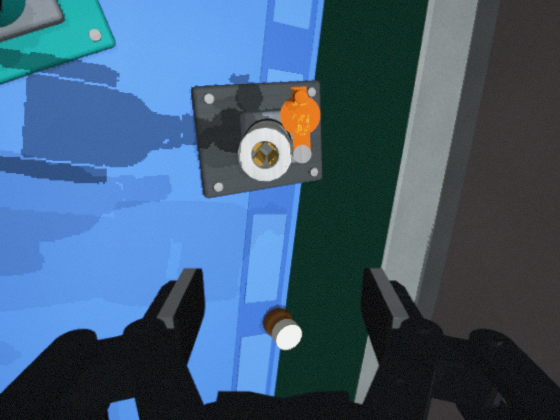

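Shutter open: disc at (300,115), pin at (302,155), and the mouth now clear at (265,154), against (263,155) predicted. I'll refine the mouth position from this second view.

```bash
python3 - <<'E'
from h import *
w=load('wrist'); crop(w,190,330,75,200,5,'c3')
c=w['color'].astype(int); hsv=cv2.cvtColor(w['color'],cv2.COLOR_RGB2HSV)
m=((hsv[:,:,1]<50)&(hsv[:,:,2]>190)).astype(np.uint8); k,l,s_,ce=cv2.connectedComponentsWithStats(m)
for i in range(1,k):
    if s_[i,4]>300: print(i,s_[i],ce[i])
i=l[154,245]; mm=(l==i).astype(np.uint8)
con=max(cv2.findContours(mm,cv2.RETR_EXTERNAL,cv2.CHAIN_APPROX_NONE)[0],key=len)
def plane(c,uv,o,n):
    e,d=ray(c,uv); return e+d*(((o-e)@n)/(d@n))[:,None]
from scipy.optimize import least_squares
P_=(plane(w,con.reshape(-1,2),M,S[:,2])-M)@S
f=least_squares(lambda x:np.hypot(P_[:,0]-x[0],P_[:,1]-x[1])-x[2],[0,0,.023],loss='soft_l1',f_scale=.0005); print('rim',f.x*1000)
# hole: inner contour
hole=((l!=i)).astype(np.uint8); k2,l2,s2,c2=cv2.connectedComponentsWithStats(hole,connectivity=4); j=l2[154,265]; print(s2[j],c2[j], ((plane(w,[c2[j]],M,S[:,2])-M)@S*1000).round(2))
con=max(cv2.findContours((l2==j).astype(np.uint8),cv2.RETR_EXTERNAL,cv2.CHAIN_APPROX_NONE)[0],key=len)
P_=(plane(w,con.reshape(-1,2),M,S[:,2])-M)@S
f=least_squares(lambda x:np.hypot(P_[:,0]-x[0],P_[:,1]-x[1])-x[2],[0,0,.011],loss='soft_l1',f_scale=.0005); print('hole',f.x*1000)
mo=cv2.inRange(hsv,(3,150,100),(20,255,255)); k,l,s_,ce=cv2.connectedComponentsWithStats(mo); print([ (s_[i],ce[i]) for i in range(1,k) if s_[i,4]>200])
for h in (4.5,): print('pin',((plane(w,[(302,155)],M+h/1e3*S[:,2],S[:,2])-M)@S*1000).round(2)); print('disc',((plane(w,[(300,115)],M+h/1e3*S[:,2],S[:,2])-M)@S*1000).round(2))
uv=[(209,98.5),(312,92),(314,172),(218.5,187)]; 
g=cv2.cvtColor(w['color'],cv2.COLOR_RGB2GRAY); out=[]
for u,v in np.round(uv).astype(int):
    p=g[v-6:v+7,u-6:u+7]; m=(p>150).astype(np.uint8); k,l,s_,ce=cv2.connectedComponentsWithStats(m); i=1+np.argmax(s_[1:,4]); out.append((u-6+ce[i][0],v-6+ce[i][1]))
Q=onz(w,out,.016); print(np.round(out,1).tolist(),Q.round(4),Q.mean(0).round(4))
E
```

```text
3 [ 240  128   51   53 1490] [264.95234899 153.80536913]
5 [276 325  26  24 471] [288.492569   336.76433121]
rim [ 1.34995675  0.364257   21.36622539]
[251 141  29  28 644] [264.7189441  154.48757764] [[ 1.22  0.38 -0.  ]]
hole [ 1.2138782   0.25228167 11.54820542]
[(array([ 280,   87,   41,   62, 1609], dtype=int32), array([299.92541952, 116.02983219]))]
pin [[31.9  -0.98  4.5 ]]
disc [[31.58 31.13  4.5 ]]
[[208.8, 98.3], [311.5, 91.5], [313.8, 171.7], [218.1, 186.6]] [[0.663  0.1683 0.016 ]
 [0.7817 0.1907 0.016 ]
 [0.7987 0.0974 0.016 ]
 [0.6802 0.0754 0.016 ]] [0.7309 0.133  0.016 ]
```

View pics/c3.png

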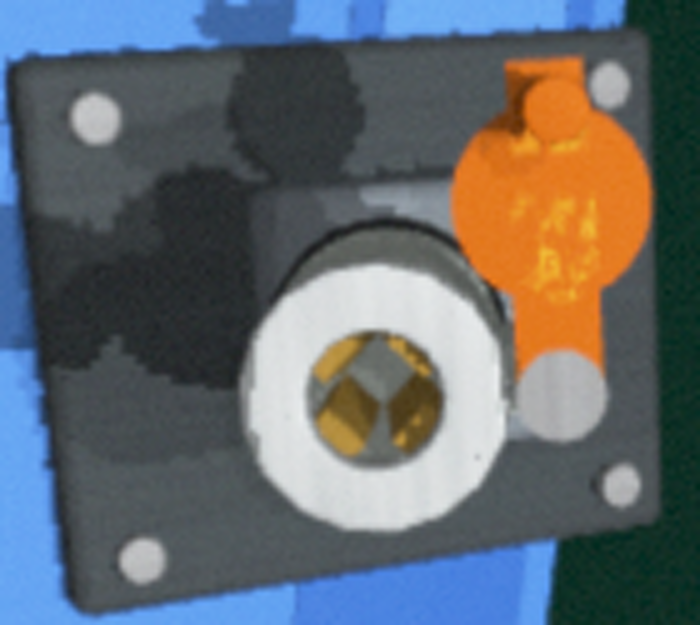

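```bash
cat >> h.py <<'E'
M=M+S@np.array([.0008,.0002,-.0004])
def plane(c,uv,o,n):
    e,d=ray(c,uv); return e+d*(((o-e)@n)/(d@n))[:,None]
def yawv(a): return np.array([np.cos(a),np.sin(a),0])
E
python3 - <<'E'
from h import *
print(M); print(delta(toolR(np.array([0,0,-1.]),yawv(.1)),[.525,-.168,.2]))
E
```

```text
[0.6872419  0.12526012 0.12276097]
(array([-0.07 ,  0.418, -0.03 ]), array([-110.9, -257.9,  -77.3]), np.float64(24.3))
```

Request:
move_arm(commands=[[-0.01, 0.07, -0.005, -18, -45, 0, 60], [-0.023, 0.14, -0.01, -36, -86, 0, 60], [-0.035, 0.21, -0.015, -55, -130, -10, 60], [-0.047, 0.28, -0.02, -74, -172, -30, 60], [-0.06, 0.35, -0.025, -92, -215, -55, 60], [-0.07, 0.418, -0.03, -111, -258, -77, 60], [-0.07, 0.418, -0.03, -111, -258, -77, 60], [-0.07, 0.418, -0.03, -111, -258, -77, 60], [-0.07, 0.418, -0.03, -111, -258, -77, 60]])

```text
time: 5.9
eef_pos: [0.5255, -0.1669, 0.2001]
tcp_rot: [-0.036, 0.706, 0.036, 0.706]
contact_force: [-0.1, -0.5, -0.4]
opening: 0.764
```

```bash
python3 - <<'E'
from h import *
s=st(); w=grab('wrist'); save(w['color'],'wrist6')
E
```

```text
t 5.9 q [-4.920e-01  4.300e-02  1.912e+00  1.000e-03  1.187e+00 -5.930e-01] p [ 0.5255 -0.1669  0.2001] F [-0.1 -0.5 -0.4] op 0.764
```

View pics/wrist6.png

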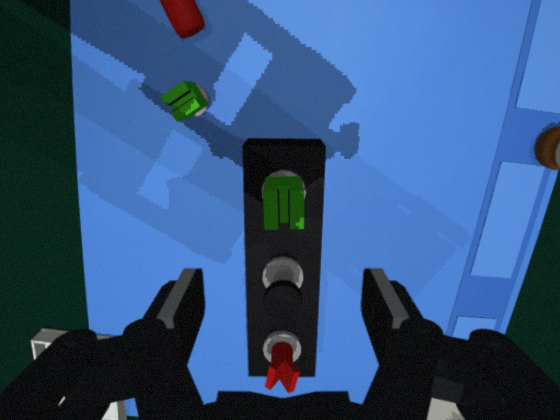

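```bash
python3 - <<'E'
from h import *
w=load('wrist'); crop(w,235,335,130,250,5,'c4')
hsv=cv2.cvtColor(w['color'],cv2.COLOR_RGB2HSV)
m=cv2.inRange(hsv,(45,100,40),(75,255,255)); m[:,:240]=0;m[:,330:]=0
for v in range(172,234,3):
    x=np.nonzero(m[v])[0]
    if len(x): print(v,x.min(),x.max(),''.join('#' if a>200 else ('+' if a>140 else '.') for a in hsv[v,258:312,2]))
E
```

```text
178 265 301 ......................................................
181 265 301 ......................................................
184 264 302 ......................................................
187 264 302 ......................................................
190 263 303 ......................................................
193 263 303 ......................................................
196 263 303 ......................................................
199 263 303 ......................................................
202 263 304 ......................................................
205 263 304 ......................................................
208 263 304 ......................................................
211 263 304 ......................................................
214 263 303 ......................................................
217 263 304 ......................................................
220 264 304 ..........................................+++.........
223 264 304 .......................................++++++.........
226 264 304 .........................................++++.........
229 264 303 ......................................................
```

View pics/c4.png

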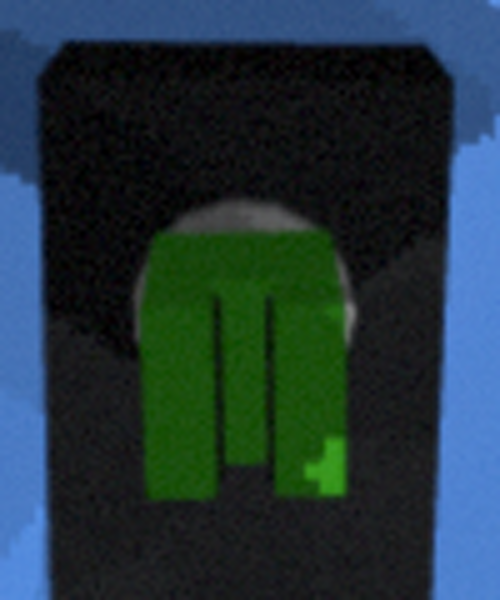

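```bash
python3 - <<'E'
from h import *
w=load('wrist'); s=st()
c=onz(w,[(263,191),(304.2,190.5),(304.3,229.3),(264.2,229.6)],.1); print(c.round(4),c.mean(0).round(4),[np.linalg.norm(c[i]-c[i-1]).round(4) for i in range(4)])
a=c[0]-c[3];b=c[1]-c[2];d=c[2]-c[3]; print('yaw of slot -90:',[np.arctan2(-v[0],v[1]).round(3) for v in(a,b)],'bottom edge',np.arctan2(d[1],d[0]).round(3))
sl=onz(w,[(278.6,191),(278.5,227),(289.4,191),(289.8,227)],.1); print('slot',[np.arctan2(-(sl[i]-sl[i+1])[0],(sl[i]-sl[i+1])[1]).round(3) for i in(0,2)], sl.mean(0).round(4))
# rack edges at z .048
r=onz(w,[(243,147),(325,147),(322,375),(248.5,375)],.048); print('rack',r.round(4)); e=r[0]-r[3];f=r[1]-r[2];print([np.arctan2(-v[0],v[1]).round(3) for v in(e,f)],np.linalg.norm(r[0]-r[1]),np.linalg.norm(r[2]-r[3]), r.mean(0))
# collar on rack of three heads
print(pts(w,[(275,215),(297,215),(284,183)]).round(4))
E
```

```text
t 5.95 q [-0.491  0.042  1.912  0.     1.187 -0.593] p [ 0.5257 -0.1668  0.2008] F [-0.3 -0.8 -0.4] op 0.761
[[ 0.5119 -0.1559  0.1   ]
 [ 0.5395 -0.1527  0.1   ]
 [ 0.5429 -0.1805  0.1   ]
 [ 0.5151 -0.1835  0.1   ]] [ 0.5273 -0.1682  0.1   ] [np.float64(0.0278), np.float64(0.0278), np.float64(0.028), np.float64(0.028)]
yaw of slot -90: [np.float64(0.115), np.float64(0.121)] bottom edge 0.109
slot [np.float64(0.095), np.float64(0.118)] [ 0.5274 -0.1673  0.1   ]
rack [[ 0.4916 -0.1358  0.048 ]
 [ 0.5562 -0.1292  0.048 ]
 [ 0.584  -0.3506  0.048 ]
 [ 0.512  -0.3579  0.048 ]]
[np.float64(0.091), np.float64(0.125)] 0.0648754582500638 0.07234644355490708 [ 0.53593919 -0.24337373  0.048     ]
[[ 0.5216 -0.1718  0.1008]
 [ 0.5366 -0.1704  0.1005]
 [ 0.526  -0.1542  0.0786]]
```

The head's top face measures exactly 28 × 28 mm, centred at (0.527, −0.168) with yaw 0.115. Descending with the jaws across the x faces.

Request:
move_arm(commands=[[0, 0, 0.015, 1.5, -1.4, -45, 60], [0, 0, 0.015, 1.5, -1.4, -90, 60], [0, 0, 0.015, 1.5, -1.4, -120, 60], [0, 0, 0.015, 1.5, -1.4, -138, 60], [0, 0, 0.015, 1.5, -1.4, -138, 60], [0, 0, 0.015, 1.5, -1.4, -138, 60]])

```text
time: 6.55
eef_pos: [0.5282, -0.1675, 0.0638]
tcp_rot: [-0.042, 0.705, 0.042, 0.707]
contact_force: [0.4, 1.1, -0.1]
opening: 0.762
```

```bash
python3 - <<'E'
from h import *
s=st(); w=grab('wrist'); save(w['color'],'wrist7'); print(delta(toolR(np.array([0,0,-1.]),yawv(.115)),[.5273,-.1682,.063]))
E
```

```text
t 6.55 q [-4.90e-01  2.23e-01  1.99e+00  1.00e-03  9.26e-01 -6.09e-01] p [ 0.5282 -0.1675  0.0638] F [ 0.4  1.1 -0.1] op 0.762
(array([ 0.002,  0.004, -0.003]), array([-1.4, -0.2, -1.7]), np.float64(0.3))
```

View pics/wrist7.png

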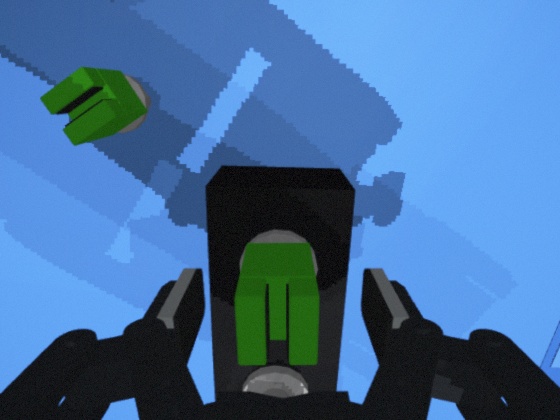

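The green head is centred between the open fingers (block u 236–320, pads at 200 and 365). Closing.

Request:
move_arm(commands=[[0, 0, 0, 0, 0, 0, 140], [0, 0, 0, 0, 0, 0, 200], [0, 0, 0, 0, 0, 0, 255], [0, 0, 0, 0, 0, 0, 255], [0, 0, 0, 0, 0, 0, 255], [0, 0, 0, 0, 0, 0, 255], [0, 0, 0, 0, 0, 0, 255]], newtons=80)

```text
time: 7.3
eef_pos: [0.5286, -0.1686, 0.0665]
tcp_rot: [-0.043, 0.705, 0.041, 0.707]
contact_force: [-3.7, 0.5, 6.7]
opening: 0.319
```

```bash
python3 - <<'E'
from h import *
s=st(); w=grab('wrist'); save(w['color'],'wrist8')
E
```

```text
t 7.3 q [-4.910e-01  2.200e-01  1.988e+00 -1.000e-03  9.300e-01 -6.090e-01] p [ 0.5286 -0.1686  0.0665] F [-3.7  0.5  6.7] op 0.319
```

View pics/wrist8.png

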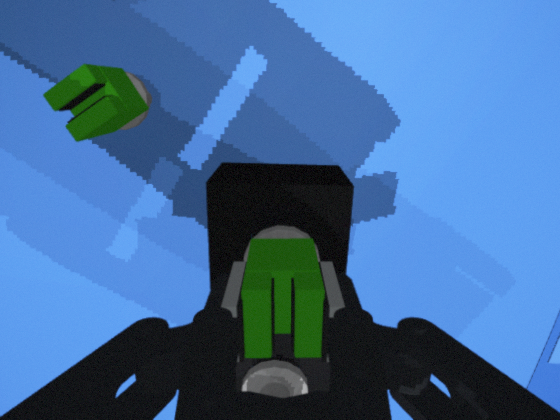

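Gripped (opening 0.319 ≈ 27 mm). Lifting.

Request:
move_arm(commands=[[0, 0, 0, 0, 0, 15, 255], [0, 0, 0, 0, 0, 40, 255], [0, 0, 0, 0, 0, 80, 255], [0, 0, 0, 0, 0, 125, 255], [0, 0, 0, 0, 0, 165, 255], [0, 0, 0, 0, 0, 165, 255], [0, 0, 0, 0, 0, 165, 255]])

```text
time: 8.05
eef_pos: [0.529, -0.1689, 0.233]
tcp_rot: [-0.043, 0.704, 0.04, 0.708]
contact_force: [-0.0, -0.3, -1.9]
opening: 0.316
```

```bash
python3 - <<'E'
from h import *
s=st(); w=grab('wrist'); sd=grab('side'); 
x=np.zeros((420,800,3),np.uint8); x[:,:560]=w['color']; p=proj(sd,s['eef_pos'])[0].astype(int); c=sd['color'][p[1]-40:p[1]+65,p[0]-30:p[0]+30]; c=cv2.resize(c,(240,420),interpolation=cv2.INTER_CUBIC); x[:,560:]=c; save(x,'lift')
E
```

```text
t 8.05 q [-4.910e-01  1.800e-02  1.875e+00 -1.000e-03  1.241e+00 -6.100e-01] p [ 0.529  -0.1689  0.233 ] F [-0.  -0.3 -1.9] op 0.316
```

View pics/lift.png

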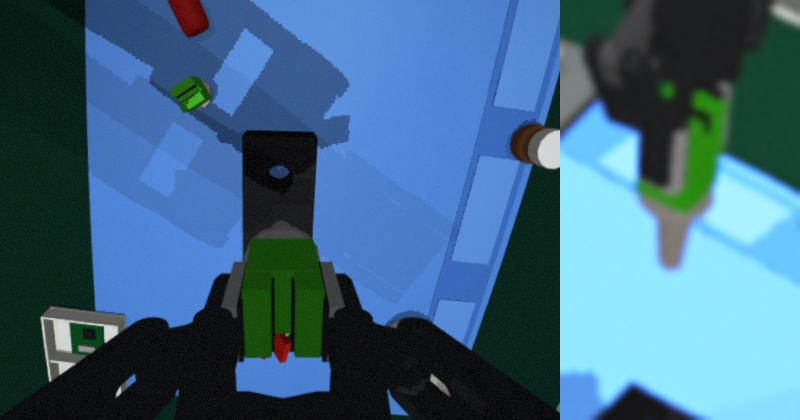

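```bash
python3 - <<'E'
from h import *
s=st(); w=load('wrist'); Rt=R.from_quat(s['tcp_rot']).as_matrix()
for oy in(0,.001):
  pr=[]
  for zz,sgn in((52,1),(6,1)):
    for x in(-14,14):
      for y in(-14,14): pr.append(s['eef_pos']+Rt@np.array([(18.5-zz)/1000,oy+y/1000,x/1000]))
  print(proj(w,pr).round(1).tolist())
crop(w,220,350,210,380,3.5,'c5')
m=np.array([.0,0,0])
for d in(60,30): 
    print(d,delta(toolR(-S[:,2],S[:,0]),M+(.0185+d/1e3)*S[:,2],s))
E
```

```text
t 8.15 q [-4.910e-01  2.000e-02  1.879e+00 -1.000e-03  1.242e+00 -6.100e-01] p [ 0.5276 -0.1681  0.2297] F [-0.8  0.2 -1.1] op 0.318
[[238.9, 351.0], [235.6, 283.4], [315.4, 350.9], [317.9, 283.3], [248.9, 287.4], [247.1, 233.3], [307.1, 287.3], [308.5, 233.2]]
[[238.8, 348.8], [235.5, 280.8], [315.5, 348.6], [318.0, 280.7], [248.9, 285.6], [247.1, 231.3], [307.2, 285.5], [308.5, 231.2]]
60 (array([ 0.064, -0.415,  0.065]), array([128.2, 287.5, -35.2]), np.float64(24.3))
30 (array([ 0.064, -0.415,  0.065]), array([140.2, 289.7, -62.6]), np.float64(24.3))
```

View pics/c5.png

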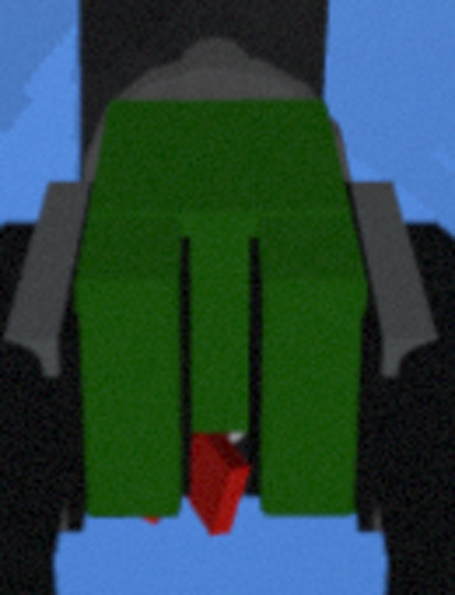

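```bash
python3 - <<'E'
from h import *
for i in range(3):
    s=st(); w=grab('wrist'); Rt=rot(w)@np.array([[0,-.304,.953],[0,-.953,-.304],[1,0,0]]).T
    print('tcp from cam',(np.array(w['eye'])-Rt@[-.1428,.0771,-.0001]).round(4))
pr=[]
tcp=np.array(w['eye'])-Rt@[-.1428,.0771,-.0001]
for zz in(52,6):
    for x in(-14,14):
      for y in(-14,14): pr.append(tcp+Rt@np.array([(18.5-zz)/1000,y/1000,x/1000]))
print(proj(w,pr).round(1).tolist())
print(w['eye'],w['attitude'])
E
```

```text
t 8.15 q [-4.910e-01  2.000e-02  1.879e+00 -1.000e-03  1.242e+00 -6.100e-01] p [ 0.5276 -0.1681  0.2297] F [-0.8  0.2 -1.1] op 0.318
tcp from cam [ 0.5284 -0.1676  0.2298]
t 8.2 q [-4.910e-01  2.100e-02  1.879e+00 -1.000e-03  1.242e+00 -6.100e-01] p [ 0.5274 -0.168   0.2291] F [-0.8  0.1 -2.4] op 0.318
tcp from cam [ 0.5282 -0.1675  0.2292]
t 8.25 q [-4.910e-01  2.100e-02  1.879e+00 -1.000e-03  1.242e+00 -6.100e-01] p [ 0.5275 -0.1681  0.229 ] F [-0.3 -0.5 -1.1] op 0.316
tcp from cam [ 0.5283 -0.1675  0.2292]
[[243.7, 358.1], [240.7, 289.3], [322.0, 358.1], [325.0, 289.3], [253.2, 292.0], [251.6, 237.1], [312.4, 292.0], [314.0, 237.1]]
[ 0.51924731 -0.090868    0.3719885 ] [0.98634412 0.0586819  0.00842798 0.1536577 ]
```

Head pose in the grip agrees with the prediction to about 0.4 mm. Moving to the pre-insertion pose, with the collar 60 mm off the rim on the socket axis.

Request:
move_arm(commands=[[0.01, -0.06, 0.01, 16, 36, 15, 255], [0.02, -0.12, 0.02, 32, 72, 30, 255], [0.03, -0.18, 0.03, 48, 108, 30, 255], [0.04, -0.24, 0.04, 64, 144, 30, 255], [0.05, -0.32, 0.05, 80, 180, 30, 255], [0.064, -0.415, 0.065, 96, 216, 30, 255], [0.064, -0.415, 0.065, 112, 252, 20, 255], [0.064, -0.415, 0.065, 120, 275, 0, 255], [0.064, -0.415, 0.065, 128, 287.5, -15, 255], [0.064, -0.415, 0.065, 128, 287.5, -25, 255], [0.064, -0.415, 0.065, 128, 287.5, -25, 255], [0.064, -0.415, 0.065, 128, 287.5, -25, 255]])

```text
time: 9.5
eef_pos: [0.6553, 0.1186, 0.2037]
tcp_rot: [-0.05, 0.543, 0.077, 0.835]
contact_force: [-0.8, 0.1, -0.7]
opening: 0.312
```

```bash
python3 - <<'E'
from h import *
w=grab('wrist'); s=st(); sd=grab('side')
x=np.zeros((420,800,3),np.uint8); x[:,:560]=w['color']; p=proj(sd,M)[0].astype(int); c=sd['color'][p[1]-60:p[1]+45,p[0]-30:p[0]+30]; c=cv2.resize(c,(240,420),interpolation=cv2.INTER_CUBIC); x[:,560:]=c; save(x,'pre')
for d in(60,40,25,15): print(d,delta(toolR(-S[:,2],S[:,0]),M+(.0185+d/1e3)*S[:,2],s))
h=s['eef_pos']+R.from_quat(s['tcp_rot']).as_matrix()@[.0185,.0003,0]; print('head in sock mm',((h-M)@S*1000).round(1))
E
```

```text
t 9.55 q [-0.002  0.09   1.895  0.111  0.746 -0.251] p [0.6558 0.1185 0.2048] F [-0.3  0.3 -1.8] op 0.317
60 (array([-0.   , -0.   ,  0.001]), array([ -0. ,   0.9, -10.4]), np.float64(0.0))
40 (array([-0.   , -0.   ,  0.001]), array([  8. ,   2.4, -28.6]), np.float64(0.0))
25 (array([-0.   , -0.   ,  0.001]), array([ 14. ,   3.5, -42.3]), np.float64(0.0))
15 (array([-0.   , -0.   ,  0.001]), array([ 18. ,   4.3, -51.4]), np.float64(0.0))
head in sock mm [ 4.1 -0.6 69.5]
```

View pics/pre.png

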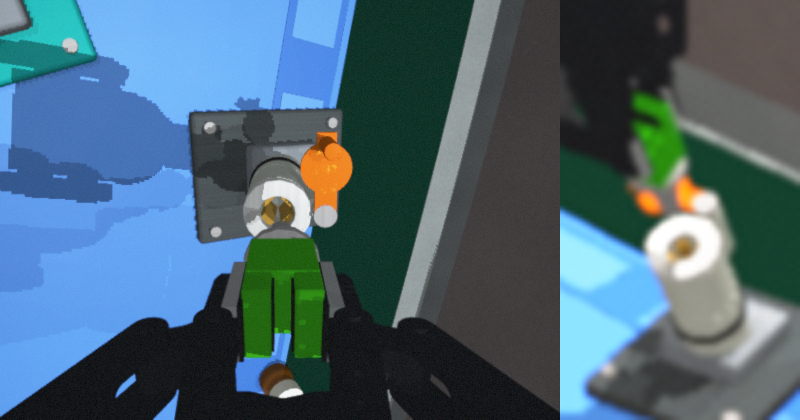

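The pre-insertion view shows the mouth at (277,210), the shutter clear at (325,165), and the head tilted along the axis. Re-fitting the mouth in this view.

```bash
python3 - <<'E'
from h import *
from scipy.optimize import least_squares
w=load('wrist'); crop(w,235,350,130,250,5,'c6')
print(proj(w,M+np.array([[x,y,0] for x,y in((0,0),(.0115,0),(-.0115,0),(0,.0115),(.022,0),(-.022,0))])@S.T).round(1))
hsv=cv2.cvtColor(w['color'],cv2.COLOR_RGB2HSV)
m=((hsv[:,:,1]<50)&(hsv[:,:,2]>190)).astype(np.uint8); k,l,s_,ce=cv2.connectedComponentsWithStats(m); i=l[210,252]; print(i,s_[i])
E=[]
for v in range(185,236,3):
    x=np.nonzero(l[v]==i)[0]
    if len(x): E+=[(x.min()-.5,v),(x.max()+.5,v)]; print(v,x.min(),x.max())
P_=(plane(w,E,M,S[:,2])-M)@S
f=least_squares(lambda x:np.hypot(P_[:,0]-x[0],P_[:,1]-x[1])-x[2],[0,0,.023],loss='soft_l1',f_scale=.0005); print('rim',f.x*1000,np.abs(f.fun).max()*1e3)
print('eye in sock',((np.array(w['eye'])-M)@S).round(3))
E
```

```text
[[276.5 213.4]
 [294.2 213.4]
 [258.8 213.4]
 [276.4 196.4]
 [310.4 213.4]
 [242.7 213.4]]
0 [     0      0    560    420 233222]
185 0 559
188 0 559
191 0 559
194 0 559
197 0 559
200 0 559
203 0 559
206 0 559
209 0 559
212 0 559
215 0 559
218 0 559
221 0 559
224 0 559
227 0 559
230 0 559
233 0 559
rim [  1.32001444 -42.18275223 194.29224282] 0.623922298968238
eye in sock [0.004 0.077 0.23 ]
```

View pics/c6.png

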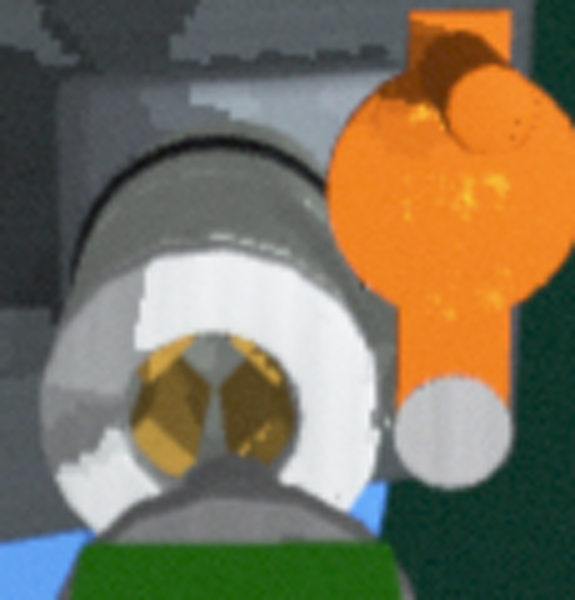

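The mouth agrees with the estimate to about 0.5 mm. Centring on the axis, then lowering the shank.

Request:
move_arm(commands=[[0, 0, 0, 0, 0.5, -10, 255], [0, 0, 0, 0, 0.9, -10.4, 255], [0, 0, 0, 0, 0.9, -10.4, 255], [0, 0, 0, 0, 0.9, -10.4, 255], [0, 0, 0, 0, 0.9, -10.4, 255]])

```text
time: 10.1
eef_pos: [0.6562, 0.1193, 0.1953]
tcp_rot: [-0.05, 0.541, 0.077, 0.836]
contact_force: [-0.2, 0.6, -1.7]
opening: 0.318
```

```bash
cat >> h.py <<'E'
def hs(s):
    Rt=R.from_quat(s['tcp_rot']).as_matrix(); h=s['eef_pos']+Rt@[.0185,.0003,0]
    print('head in sock mm',((h-M)@S*1000).round(2),'ang',np.arccos(-Rt[:,0]@S[:,2]).round(4),'F sock',(s['contact_force']@S).round(1))
E
python3 - <<'E'
from h import *
s=st(); hs(s)
for d in(60,40,25,18): print(d,delta(toolR(-S[:,2],S[:,0]),M+(.0185+d/1e3)*S[:,2]-.0003*S[:,1],s))
E
```

```text
t 10.1 q [-0.     0.101  1.902  0.112  0.727 -0.252] p [0.6562 0.1193 0.1953] F [-0.2  0.6 -1.7] op 0.318
head in sock mm [ 0.72  0.14 60.59] ang 0.0015 F sock [-0.8  0.6 -1.5]
60 (array([-0.   ,  0.001,  0.001]), array([-0.4, -0.2, -0.8]), np.float64(0.1))
40 (array([-0.   ,  0.001,  0.001]), array([  7.7,   1.3, -19.1]), np.float64(0.1))
25 (array([-0.   ,  0.001,  0.001]), array([ 13.7,   2.4, -32.8]), np.float64(0.1))
18 (array([-0.   ,  0.001,  0.001]), array([ 16.5,   2.9, -39.2]), np.float64(0.1))
```

Request:
move_arm(commands=[[0, 0, 0, 3.5, 0.6, -10, 255], [0, 0, 0, 7.7, 1.3, -19, 255], [0, 0, 0, 10.7, 1.9, -26, 255], [0, 0, 0, 13.7, 2.4, -33, 255], [0, 0, 0, 13.7, 2.4, -33, 255], [0, 0, 0, 13.7, 2.4, -33, 255]])

```text
time: 10.7
eef_pos: [0.6699, 0.1217, 0.1618]
tcp_rot: [-0.05, 0.542, 0.077, 0.836]
contact_force: [0.1, -0.3, 0.2]
opening: 0.319
```

```bash
python3 - <<'E'
from h import *
s=st(); hs(s); sd=grab('side'); p=proj(sd,M)[0].astype(int); w=grab('wrist')
x=np.zeros((420,800,3),np.uint8); x[:,:560]=w['color']; c=sd['color'][p[1]-60:p[1]+45,p[0]-30:p[0]+30]; c=cv2.resize(c,(240,420),interpolation=cv2.INTER_CUBIC); x[:,560:]=c; save(x,'ins1')
for d in(18,12,6,2,0): print(d,delta(toolR(-S[:,2],S[:,0]),M+(.0185+d/1e3)*S[:,2]-.0003*S[:,1],s))
E
```

```text
t 10.7 q [ 0.004  0.17   1.891  0.117  0.67  -0.256] p [0.6699 0.1217 0.1618] F [ 0.1 -0.3  0.2] op 0.319
head in sock mm [-2.500e-01 -1.000e-02  2.437e+01] ang 0.0007 F sock [ 0.2 -0.3  0.1]
18 (array([-0.   ,  0.001,  0.001]), array([ 2.8,  0.5, -5.7]), np.float64(0.1))
12 (array([-0.   ,  0.001,  0.001]), array([  5.2,   1. , -11.2]), np.float64(0.1))
6 (array([-0.   ,  0.001,  0.001]), array([  7.6,   1.4, -16.7]), np.float64(0.1))
2 (array([-0.   ,  0.001,  0.001]), array([  9.2,   1.7, -20.3]), np.float64(0.1))
0 (array([-0.   ,  0.001,  0.001]), array([ 10. ,   1.9, -22.1]), np.float64(0.1))
```

View pics/ins1.png

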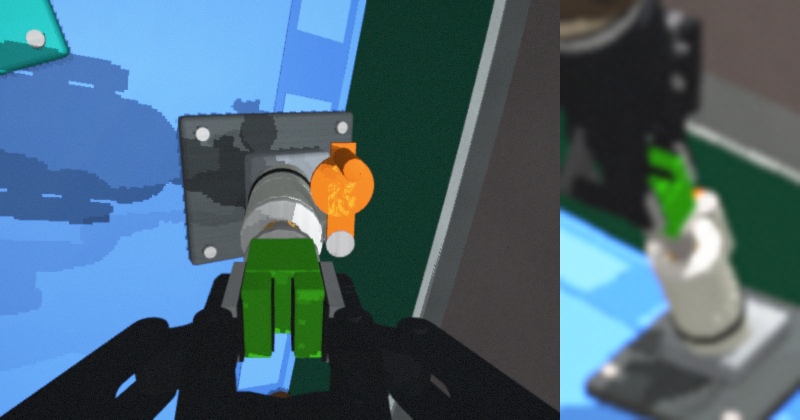

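The shank is in the mouth with no contact force. Continuing down and watching the force.

Request:
move_arm(commands=[[0, 0, 0, 2.8, 0.5, -6, 255], [0, 0, 0, 5.2, 1, -11, 255], [0, 0, 0, 6.5, 1.2, -14, 255], [0, 0, 0, 7.6, 1.4, -17, 255], [0, 0, 0, 7.6, 1.4, -17, 255]])

```text
time: 11.3
eef_pos: [0.6778, 0.1229, 0.1454]
tcp_rot: [-0.05, 0.541, 0.077, 0.836]
contact_force: [-0.7, -2.6, -1.1]
opening: 0.317
```

```bash
python3 - <<'E'
from h import *
s=st(); hs(s)
for d in(4,2,0,-3): print(d,delta(toolR(-S[:,2],S[:,0]),M+(.0185+d/1e3)*S[:,2]-.0003*S[:,1],s))
E
```

```text
t 11.3 q [ 0.006  0.206  1.882  0.12   0.641 -0.258] p [0.6778 0.1229 0.1454] F [-0.7 -2.6 -1.1] op 0.317
head in sock mm [ 0.34 -0.28  6.12] ang 0.0018 F sock [-1.5 -2.4 -0.5]
4 (array([0.   , 0.002, 0.001]), array([ 0.5,  0.4, -2.1]), np.float64(0.1))
2 (array([0.   , 0.002, 0.001]), array([ 1.3,  0.5, -3.9]), np.float64(0.1))
0 (array([0.   , 0.002, 0.001]), array([ 2.1,  0.7, -5.7]), np.float64(0.1))
-3 (array([0.   , 0.002, 0.001]), array([ 3.3,  0.9, -8.5]), np.float64(0.1))
```

```bash
python3 - <<'E'
from h import *
s=st(); hs(s); sd=grab('side'); p=proj(sd,M)[0].astype(int); w=grab('wrist')
x=np.zeros((420,800,3),np.uint8); x[:,:560]=w['color']; c=sd['color'][p[1]-60:p[1]+45,p[0]-30:p[0]+30]; c=cv2.resize(c,(240,420),interpolation=cv2.INTER_CUBIC); x[:,560:]=c; save(x,'ins2'); hs(st())
E
```

```text
t 11.3 q [ 0.006  0.206  1.882  0.12   0.641 -0.258] p [0.6778 0.1229 0.1454] F [-0.7 -2.6 -1.1] op 0.317
head in sock mm [ 0.34 -0.28  6.12] ang 0.0018 F sock [-1.5 -2.4 -0.5]
t 11.4 q [ 0.006  0.206  1.882  0.12   0.641 -0.258] p [0.6778 0.1229 0.1454] F [-0.2 -2.5 -0.8] op 0.316
head in sock mm [ 0.37 -0.26  6.16] ang 0.0021 F sock [-0.9 -2.4 -0.5]
```

View pics/ins2.png

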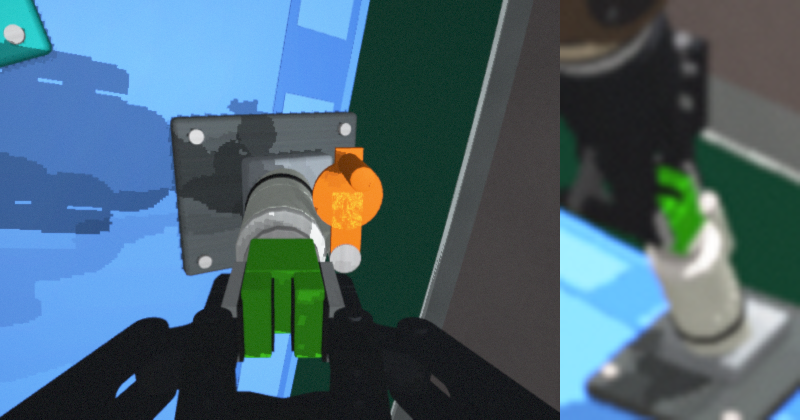

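Seated to about 6 mm with the head unmoved in the grip. Pushing further.

Request:
move_arm(commands=[[0, 0, 0, 0.8, 0, -2, 255], [0, 0, 0, 1.5, 0.1, -4, 255], [0, 0, 0, 2.2, 0.2, -6, 255], [0, 0, 0, 2.2, 0.2, -6, 255]])

```text
time: 11.8
eef_pos: [0.68, 0.1233, 0.1406]
tcp_rot: [-0.05, 0.541, 0.077, 0.836]
contact_force: [-5.5, -2.2, 6.4]
opening: 0.321
```

```bash
python3 - <<'E'
from h import *
s=st(); hs(s)
E
```

```text
t 11.8 q [ 0.007  0.217  1.879  0.121  0.632 -0.26 ] p [0.68   0.1233 0.1406] F [-5.5 -2.2  6.4] op 0.321
head in sock mm [ 0.5  -0.36  0.78] ang 0.0023 F sock [-2.6 -1.2  8.2]
```

Request:
move_arm(commands=[[0, 0, 0, 0.6, 0.1, -2, 255], [0, 0, 0, 1.2, 0.2, -4, 255], [0, 0, 0, 1.2, 0.2, -4, 255]])

```text
time: 12.1
eef_pos: [0.6809, 0.1235, 0.1392]
tcp_rot: [-0.05, 0.541, 0.077, 0.836]
contact_force: [-13.3, -4.3, 13.1]
opening: 0.316
```

```bash
python3 - <<'E'
from h import *
s=st(); hs(s); w=grab('wrist'); crop(w,200,400,180,380,3,'ins3')
E
```

```text
t 12.1 q [ 0.007  0.221  1.877  0.121  0.632 -0.261] p [0.6809 0.1235 0.1392] F [-13.3  -4.3  13.1] op 0.316
head in sock mm [ 0.76 -0.29 -0.85] ang 0.0014 F sock [-7.3 -1.8 17.6]
```

View pics/ins3.png

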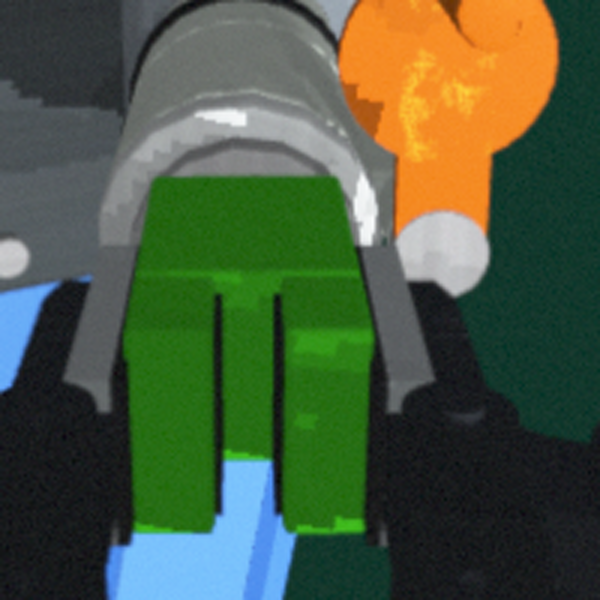

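Request:
move_arm(commands=[[0, 0, 0, 0.2, 0, -2, 255], [0, 0, 0, 0.4, 0, -3.5, 255], [0, 0, 0, 0.4, 0, -3.5, 255]])

```text
time: 12.45
eef_pos: [0.681, 0.1235, 0.1392]
tcp_rot: [-0.051, 0.542, 0.077, 0.836]
contact_force: [-17.2, -4.9, 17.2]
opening: 0.32
```

```bash
python3 - <<'E'
from h import *
s=st(); hs(s); 
E
```

```text
t 12.45 q [ 0.007  0.221  1.877  0.122  0.633 -0.262] p [0.681  0.1235 0.1392] F [-17.2  -4.9  17.2] op 0.32
head in sock mm [ 0.77 -0.32 -0.87] ang 0.0006 F sock [-9.2 -1.7 23. ]
```

There was no further movement at 23 N axial, so the collar is on the rim. Relaxing the load, then releasing.

Request:
move_arm(commands=[[0, 0, 0, 0, 0, 0, 255], [0, 0, 0, 0, 0, 0, 255], [0, 0, 0, 0, 0, 0, 180], [0, 0, 0, 0, 0, 0, 120], [0, 0, 0, 0, 0, 0, 120], [0, 0, 0, 0, 0, 0, 120]], newtons=20)

```text
time: 13.05
eef_pos: [0.6813, 0.1239, 0.1392]
tcp_rot: [-0.051, 0.541, 0.078, 0.836]
contact_force: [-0.4, -0.2, -0.0]
opening: 0.532
```

```bash
python3 - <<'E'
from h import *
s=st(); hs(s); w=grab('wrist'); save(w['color'],'rel'); print((80*S[:,2]).round(1))
E
```

```text
t 13.05 q [ 0.007  0.222  1.876  0.122  0.632 -0.262] p [0.6813 0.1239 0.1392] F [-0.4 -0.2 -0. ] op 0.532
head in sock mm [ 1.2  0.  -1. ] ang 0.0015 F sock [-0.4 -0.1  0.1]
[-32.1  -6.   73. ]
```

View pics/rel.png

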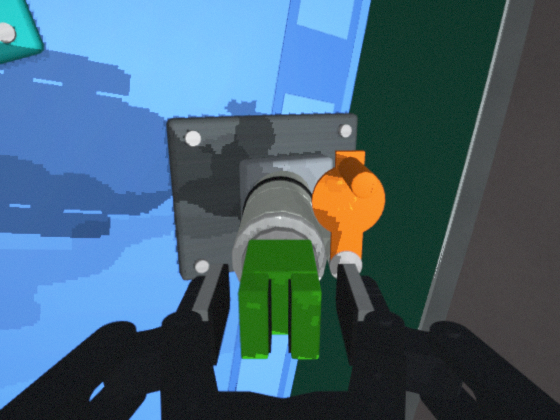

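Both fingers are clear of the head and the pin. Withdrawing along the axis for a check view, closing the fingers for a tap.

Request:
move_arm(commands=[[0, 0, 0, -8, -1.5, 18, 120], [0, 0, 0, -20, -3.5, 45, 120], [0, 0, 0, -36, -6.5, 82, 120], [0, 0, 0, -48, -9, 110, 255], [0, 0, 0, -48, -9, 110, 255], [0, 0, 0, -48, -9, 110, 255]])

```text
time: 13.7
eef_pos: [0.6336, 0.115, 0.2503]
tcp_rot: [-0.051, 0.54, 0.078, 0.836]
contact_force: [1.0, 0.7, -0.7]
opening: 0.023
```

```bash
python3 - <<'E'
from h import *
s=st(); w=grab('wrist'); sd=grab('side'); hs(s)
x=np.zeros((420,800,3),np.uint8); x[:,:560]=w['color']; p=proj(sd,M)[0].astype(int); c=sd['color'][p[1]-60:p[1]+45,p[0]-30:p[0]+30]; c=cv2.resize(c,(240,420),interpolation=cv2.INTER_CUBIC); x[:,560:]=c; save(x,'post')
crop(w,190,370,80,260,3.3,'postc')
for z in(0,52):
  print(z,proj(w,[M+S@np.array([a*.014,b*.014,z/1e3]) for a,b in((-1,-1),(1,-1),(1,1),(-1,1))]).round(1).tolist())
print('side',proj(sd,[M,M+.052*S[:,2]]))
E
```

```text
t 13.7 q [-0.009 -0.006  1.908  0.107  0.826 -0.251] p [0.6336 0.115  0.2503] F [ 1.   0.7 -0.7] op 0.023
head in sock mm [ 2.160e+00 -2.000e-02  1.202e+02] ang 0.0034 F sock [ 0.7  0.5 -1.1]
0 [[260.7, 210.0], [296.0, 210.0], [296.5, 175.5], [260.1, 175.4]]
52 [[256.5, 234.3], [299.0, 234.3], [299.6, 193.4], [255.7, 193.4]]
side [[280.54956442 161.77007887]
 [275.43792914 149.09977998]]
```

View pics/post.png

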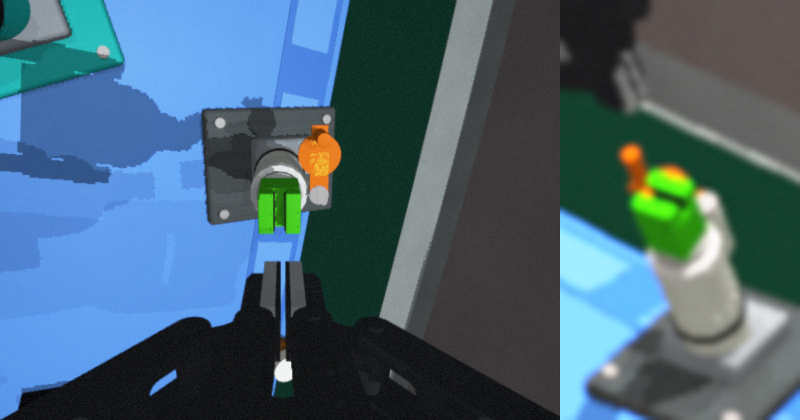

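View pics/postc.png

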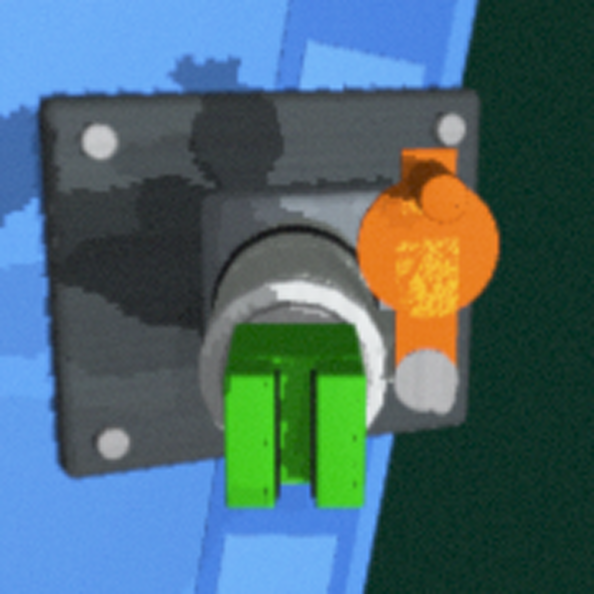

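```bash
python3 - <<'E'
from h import *
w=load('wrist')
def f(us,vs): 
    uv=np.array([(u,v) for u in us for v in vs]); return np.median((pts(w,uv)-M)@S*1000,axis=0).round(2)
print('prong L top',f(range(262,271),range(200,228)),'R',f(range(288,297),range(200,228)))
print('rim',f(range(300,304),range(180,200)),'rimL',f(range(253,257),range(185,200)), 'disc',f(range(312,325),range(150,165)))
uv=[(258.8,193.6),(300.6,193.6),(300.3,233.6),(259.1,233.3)]
for z in(.052,.048): 
    c=(plane(w,uv,M+z*S[:,2],S[:,2])-M)@S*1000; print(z,c.round(1).tolist(),c.mean(0).round(2))
# collar visible depth vs rim just above block
for v in range(160,182,1): print(v,(pts(w,[(279,v)])-M)@S*1000)
E
```

```text
prong L top [-7.57  0.47 51.51] R [ 9.28  0.45 51.52]
rim [17.96  4.43 -0.42] rimL [-18.69   0.46  -0.85] disc [29.84 28.92  3.62]
0.052 [[-12.0, 13.9, 52.0], [14.6, 13.9, 52.0], [14.9, -13.5, 52.0], [-12.3, -13.3, 52.0]] [ 1.3   0.23 52.  ]
0.048 [[-12.3, 12.7, 48.0], [14.8, 12.8, 48.0], [15.1, -15.1, 48.0], [-12.6, -14.9, 48.0]] [ 1.28 -1.11 48.  ]
160 [[  0.41710199  22.32606002 -20.23571494]]
161 [[  0.44121732  22.21535965 -16.37153419]]
162 [[  0.47395035  22.37326802 -11.1810768 ]]
163 [[ 0.4889983  22.03883109 -8.7216239 ]]
164 [[ 0.52184852 22.24583885 -3.52046268]]
165 [[ 5.43721753e-01  2.21484134e+01 -1.44942924e-02]]
166 [[ 0.53888255 21.25217085 -0.62389391]]
167 [[ 0.53771832 20.46543181 -0.66658795]]
168 [[ 0.53426652 19.60559837 -1.06048597]]
169 [[ 0.53328432 18.82109716 -1.07373658]]
170 [[ 0.53613076 18.15873421 -0.49806646]]
171 [[ 0.53420622 17.34275974 -0.65509587]]
172 [[ 0.56247285 17.52191663  3.82319378]]
173 [[ 0.57087389 17.05974111  5.24965641]]
174 [[ 0.56909337 16.25951591  5.1139108 ]]
175 [[ 0.56537991 15.39126603  4.682624  ]]
176 [[ 0.57052313 14.82668508  5.60922181]]
177 [[ 0.56968806 14.05626897  5.62006974]]
178 [[ 0.58649949 13.9111812   8.33224898]]
179 [[ 0.59858845 13.61004902 10.31988802]]
180 [[ 0.62501752 13.839377   14.49857967]]
181 [[ 0.63662146 13.54563187 16.40812332]]
```

Depth puts the prong tops 52.2 mm and the collar's top 6.0 mm above the rim, so the head is fully home and level. The shutter is at about 1.55 rad. One last look at the rest of the bench, then hand in.

```bash
python3 - <<'E'
from h import *
old=load('top'); t=grab('top'); s=st()
x=np.hstack([cv2.resize(old['color'],(400,300)),cv2.resize(t['color'],(400,300))]); save(x,'final')
E
```

```text
t 13.85 q [-0.009 -0.003  1.91   0.107  0.826 -0.251] p [0.6326 0.1149 0.2468] F [ 0.4  0.7 -1. ] op -0.0
```

View pics/final.png

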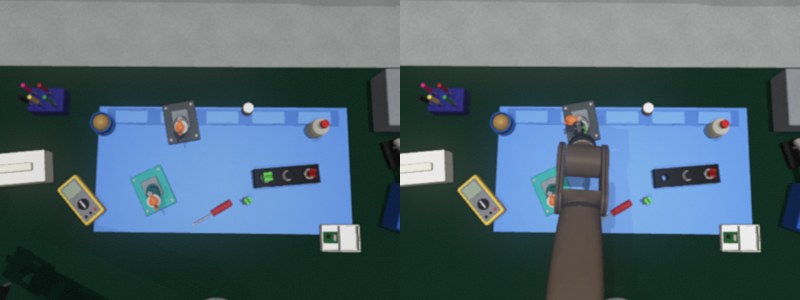

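The before and after top views match: meter, flux jar, solvent bottle, screwdriver (its blade now hidden by the arm) and the two rack heads are in place, and the left rack hole is empty.

```bash
python3 -c "
from plant import ctrl
print(ctrl.sign_off())"
```

```text
the job is handed in; nothing more can be done
None
```

The green head is mounted in the leaning holder's socket, the shutter is open, and I handed the job in at about 14 s of the 58 s allowed. The sign-off gave no verdict.

- **Shutter:** I swung it open by its post. In the images it stands at about 1.55 rad.
- **Seating:** I pushed the shank in with the head still in the gripper, until 23 N along the axis moved it no further. I then released it and withdrew. There was no separate tap on the head's top, because the push had already seated it.
- **Last checks on the head:**
  - By depth, the prong tops are 52.2 mm above the rim and the collar's top 6.0 mm, so the collar is on the rim.
  - The slot is level by eye.
  - The head stayed put after release.
- **Disagreement:** the wrist images put the head's top 0.9 to 1.3 mm off-centre in the socket's x. That is within the stated calibration error.
- **Rest of the bench:** before and after top views show the other two heads and the loose items unmoved. The arm hid the screwdriver's blade in the last one.

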